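# Compress a spring four clicks in the bench spring tester and hold it for the reading

### The job

Check the blue spring that lies in the spring tester: first shut the clear guard over it, the rear leaf and then the front leaf, whose yellow strip laps over the rear one, both fully down. Then pull the ratchet lever over by its red handle, feeling for the clicks, and compress the spring by exactly four clicks, never as far as a fifth. Finish while holding the lever there with the gripper, because it springs back if it is let go, and leave the other things on the bench where they are.

Things in the scene. Friction and masses are not known exactly. Their poses are not given: they have to be found in the camera images.
- tester: bench spring tester, fixed: grey bed 150 (x) by 350 mm (y). Origin on the table; x from front to back, y along the plunger, z up. At y 0 to 160 mm: green open-topped guard trough, 104 mm wide about x = 0, rim 95 mm above the table, the spring under test lies inside. At y -95 to -15 mm: grey pinion housing, 80 mm wide in x, 125 mm high. At y 190 mm: round force dial, up to 160 mm high.
- rear_leaf (a joint): rear guard leaf, a clear sheet in a metal frame, 50 mm from hinge to edge, 158 mm along y, 4 mm thick. 0 = shut, flat on the trough's rim; it grows as the leaf swings up and back: 1.57 = upright, at most 2.15. It starts standing open, just past upright. Its stiff hinge keeps it where it is left; about 3 N at its edge swings it.
- front_leaf (a joint): the same for the front guard leaf, which swings up and to the front. It is 64 mm long; the last 18 mm is a yellow strip, 7.5 mm above the leaf's mid-plane at its top, that laps 12 mm over the rear leaf, so the rear leaf must be shut first.
- rear_hinge (a point): middle of the rear leaf's hinge line, 52 mm behind the trough's centre line, 97.5 mm above the table; the hinge runs along the tester's y. The leaves' mid-planes lie at this height when shut.
- front_hinge (a point): middle of the front leaf's hinge line, 52 mm in front of the trough's centre line, 97.5 mm above the table.
- rear_edge (a point): middle of the rear leaf's free edge.
- front_edge (a point): middle of the front leaf's free edge (yellow strip).
- lever: ratchet lever, a 12 mm steel rod in front of the pinion housing. Origin on its pivot: x -62, y -55, z 85 mm in the tester's frame. It swings in the tester's y-z plane: at rest against its stop, leaning 20 degrees from upright to -y; the working stroke takes its end further to -y and down, travel 1.25 rad. A spring pushes it back: it never locks and returns if let go.
- handle (a point): middle of the red revolving handle at the lever's end: 24 mm diameter, 48 mm long, along the tester's x, turning freely on its pin; 34 mm in front of the rod, 190 mm from the pivot axis, 264 mm high at rest, about 165 mm after four clicks. The push needed is about 8 N at rest and 10 to 12 N after four clicks; it climbs some 3 N before each click and falls by 5 to 8 N as the click passes.
- index: brass disc (58 mm radius) with seven saw teeth behind the lever's foot; a spring pin in the lever clicks as it drops off each tooth. Origin on the pivot axis (its x). Clamped at a different angle each time, so the first click comes 0.13 to 0.29 rad (25 to 55 mm at the handle) from rest; the others follow 0.175 rad (33 mm) apart. After four clicks the pin lies in the gap after the fourth tooth.
- spring_blue: spare blue coil spring standing on the table, 34 mm diameter, 80 mm high; origin under it. Leave it alone.
- spring_grey: grey coil spring standing on the table, 30 mm diameter, 60 mm high. Leave it alone.
- gauge_pin: brass setting pin standing on the table, 28 mm foot, 58 mm high. Leave it alone.
- injector: steel fuel injector lying on the table, 170 mm long. Leave it alone.
- socket: steel socket standing on the table, 28 mm diameter, 63 mm high. Leave it alone.
- dish: steel dish, 110 mm diameter, 30 mm high. Leave it alone.
- wrench: ratchet wrench lying at the back of the table, 230 mm long. Leave it alone.

How it is judged:
On the way, in this order (a step that is already met when the one before it is completed fails the run):
1. the rear leaf is fully down while the front leaf is still open (value of joint rear_leaf below 0.1 rad and value of joint front_leaf above 0.3 rad), for 0.1 s.
2. both leaves are fully down (value of joint each of rear_leaf, front_leaf below 0.1 rad), for 0.1 s.
3. the lever has passed the fourth click and not the fifth (y of handle in the frame of index between -0.015 and 0.0165 m), for 0.3 s.
At the end, for the whole second after the job is handed in: the lever is held still by the fingers (more than 2 N) past the fourth click and short of the fifth (0.08 rad either way of the middle of that gap), and both guard leaves are within 0.1 rad of shut (all of step 2 and all of step 3 and contact force between the fingers and lever above 2 N and angular speed of lever below 0.15 rad/s); the arm keeps its last pose, push and grip.
It fails at once if the lever is taken past the fifth click (y of handle in the frame of index below -0.022 m).
It fails at once if the lever is worked while a guard leaf is open (distance of handle from where it was at the start of the episode above 0.03 m and value of joint any of rear_leaf, front_leaf above 0.25 rad).
It fails at once if another thing on the bench is pushed away or knocked over (distance of any of spring_blue, spring_grey, gauge_pin, injector, socket, dish, wrench from where it was at the start of the episode above 0.03 m or angle between any of spring_blue, spring_grey, gauge_pin, socket's own z axis and vertical above 0.6 rad).
It also fails if it takes over 72 s, if anything falls off the work surface, if the arm or the gripper's body presses on something with over 40 N, if the wrist force passes 120 N, or if a joint passes its speed limit or range.

### The arm

A 7-joint arm with a two-finger parallel gripper is mounted at the origin on the work surface. World frame = base frame: x ahead of the robot, y to its left, z up, the work surface at z = 0. Lengths are in m, angles in rad, forces in N, time in s.
With the tool pointing down it reaches from about 0.425 to 0.925 m from the base axis. Payload 6.8 kg.
Tool frame: the origin (TCP) lies at the very end of the fingers, on their centre line; the grasp point (between the pads) lies 19 mm behind it (hold_point_z is the distance from the TCP to the grasp point, in m); z points along the fingers, y is the direction in which the jaws open and shut (so a half turn about z gives the same grasp; the last joint's range is limited). The gripper opens to 85 mm and grips with 20 to 120 N. Pads are 22 mm wide; open, the fingers measure 114 mm over their backs; the gripper's body (76 mm by 85 mm) begins 54 mm behind the grasp point. The pads swing forward as they close: fully open they stand 13 mm farther back than shut.
Start: joints at [-1.262, 0.477, 0.022, 1.555, -0.011, 1.109, -0.083], TCP at [0.273, 0.617, 0.231] pointing down, gripper open.
Joint ranges: [-2.96, 2.96], [-0.34, 2.1], [-1.41, 1.46], [0.24, 2.44], [-1.37, 4.51], [0.17, 1.92], [-2.96, 2.96]. Speed limits (rad/s): [2.39, 2.39, 3.14, 3.14, 3.14, 3.14, 3.14].

### API

Orientations are given as a unit quaternion [w, x, y, z].
In Python, from station import get_obs, read_camera, calibration, hand_in, regions_of, hold_point_z gives the robot as it stands.
- The arm moves only by the tool send_rows, never from a script. Its argument "motion" is text: rows parted by semicolons, each of 7 numbers parted by spaces: the shift along the world's x, y, z in cm, then the turn, a rotation vector about the world's x, y, z in degrees, then the closure, from 0 (fully open) to 1 (shut). In form: dx dy dz rx ry rz fingers; .... A call has 1 to 20 rows; each row shifts and turns the pose as measured when the row begins; what a row does not reach is not made up. A row lasts 1/12 s, in which the tool goes at most 41.7 mm and 7.16 degrees, less where a joint would pass 70% of its speed; a pose out of reach is approached as far as the arm can. A call is refused whole if a number of a shift passes 4.17 or a number of a turn 7.16, either way. A call with a gripper value outside its range is refused whole. The fingers move at their own pace and stop on an object; "newtons" is the grip in N (left out, the last holds). Time passes only in rows, so rows that do not move let the fingers close. It gives the time, the measured TCP pose, the force and the opening at its end, in the units of the state.
- get_obs(): the state, without advancing time (a new reading comes with each control period).
- read_camera(name): name is "side" or "top"; returns the picture (420x560x3 uint8, red, green, blue); there is no depth.
- calibration(name): a dict with "mtx" (3x3 intrinsics, pixels), "R" (3x3) and "t" (3): a world point X has camera coordinates R X + t. Camera axes: x right, y down, z forward; pixel columns grow to the right and rows downward; lengths in m; the calibration is good to about 2 mm. A picture is of the moment at which its call begins. calibration takes no time and is no camera call.
- hand_in(): hands the job in, once; it reports no verdict.
Trained networks look in the newest picture that a camera, given by its name, has taken for a name from the list of things; names that differ only in an ending like _2 or _b are one class to them, and where a whole thing is asked for, a point or a joint stands for the part that bears it (a point fixed in the world has none). Each returns a list of dicts, best first, with "conf" (0 to 1); they miss things now and then, are a little off and sometimes report something else, mostly with a low value. They report only what shows in the picture. A call takes as long as a camera call.
- regions_of(thing, camera): "region" (420x560 bool, what is visible of it) and "point" ([column, row] in pixels, amid what is visible of it).
The state is a dict: "t": time; "q": joint angles; "joint_vel": joint speeds; "joint_torque": joint torques, N m; "eef_pos": TCP position; "tool_rot": TCP orientation; "contact_force": force on the tool from outside, world axes, zero at the start; "torque": the same for the moment, N m; "gripper_width": opening from 0.0 (shut) to 1.0 (fully open).
Only numpy, scipy, OpenCV 4.12 (cv2) and the standard library are available. Lean on these libraries where they do the work, as an engineer would, in place of code of your own. Each camera call takes 0.05 s, during which the arm holds its last target.

## Working session

There is one attempt and no reset: what is moved stays moved. The work goes in short steps, Python scripts to look and compute and a tool call to move; the robot and the scene stay as the last step left them, time stands still between calls to the robot, and variables do not carry over. Pictures are saved under pics/ and viewed, and the job is handed in when it is done.

Besides the shell and the picture viewer there is one more tool, called after "Call:" by a JSON object that holds its "fn" and its "kwargs", one argument or row to a line. send_rows: Moves the arm, as the interface text tells. Its arguments: {"type":"object","properties":{"motion":{"type":"string"},"newtons":{"type":"number"}},"required":["motion"]}

```bash
ls; mkdir -p pics; python3 - <<'E'
from station import *
import cv2
for n in ("side","top"):
    im=read_camera(n); cv2.imwrite(f"pics/{n}0.png",im[:,:,::-1])
    c=calibration(n); print(n,c)
print(get_obs(),hold_point_z)
E
```

```text
pics
side {'mtx': array([[423.76055973,   0.        , 277.75396521],
       [  0.        , 423.76055973, 216.2907842 ],
       [  0.        ,   0.        ,   1.        ]]), 'R': array([[-0.99973329, -0.01144872, -0.02005698],
       [ 0.00835956,  0.63018873, -0.77639699],
       [ 0.02152844, -0.77635758, -0.62992494]]), 't': array([0.54420457, 0.12511308, 1.24269878])}
top {'mtx': array([[474.26960748,   0.        , 270.41102374],
       [  0.        , 474.26960748, 208.84303354],
       [  0.        ,   0.        ,   1.        ]]), 'R': array([[-0.01102017, -0.99993237,  0.00371516],
       [-0.99581703,  0.01063765, -0.09074842],
       [ 0.09070276, -0.00469968, -0.99586692]]), 't': array([0.05434539, 0.53898293, 1.30938855])}
{'t': 0.1, 'q': array([-1.26207132,  0.47773709,  0.02237131,  1.55637585, -0.01147912,
        1.10927692, -0.08310562]), 'joint_vel': array([-0.00039219, -0.00181188, -0.00118443, -0.00070282,  0.00054292,
       -0.00131098, -0.00090412]), 'joint_torque': array([ 4.22533791e-03, -5.97757638e+01,  1.61357995e+00, -2.81953257e+01,
        1.28232807e-02,  5.01458358e-03, -3.70645381e-07]), 'eef_pos': array([0.27309422, 0.61669761, 0.23040049]), 'tool_rot': array([-9.66111886e-05,  2.06907912e-01,  9.78360066e-01, -8.28733842e-04]), 'contact_force': array([-0.43243835,  0.21877721,  0.43510438]), 'torque': array([0.03825513, 0.01644196, 0.03941341]), 'gripper_width': 1.0001976136907251} 0.0187
```

View pics/side0.png

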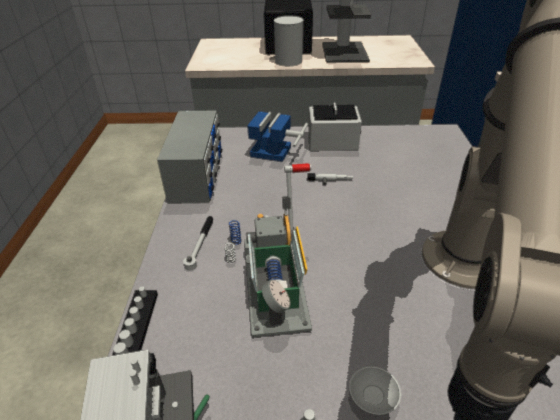

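View pics/top0.png

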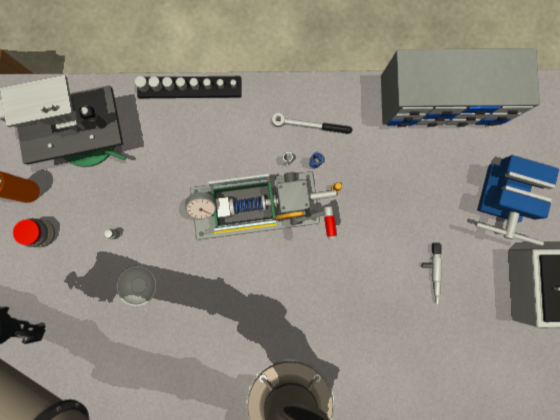

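```bash
cat > h.py <<'E'
import numpy as np, cv2
from station import *
def proj(n,X):
    c=calibration(n); P=np.atleast_2d(X)@c["R"].T+c["t"]; p=P@c["mtx"].T; return p[:,:2]/p[:,2:]
def ray(n,px):
    c=calibration(n); d=np.linalg.solve(c["mtx"],[px[0],px[1],1.]); return -c["R"].T@c["t"], c["R"].T@d
def atz(n,px,z):
    o,d=ray(n,px); return o+d*(z-o[2])/d[2]
def tri(a,b):
    (o1,d1),(o2,d2)=ray("side",a),ray("top",b)
    A=np.stack([d1,-d2],1); s=np.linalg.lstsq(A,o2-o1,rcond=None)[0]
    p,q=o1+s[0]*d1,o2+s[1]*d2; return (p+q)/2,np.linalg.norm(p-q)
E
python3 - <<'E'
from h import *
for th in ["tester","lever","handle","index","rear_leaf","front_leaf","spring_blue","spring_grey","gauge_pin","injector","dish","wrench"]:
  r={}
  for n in ("side","top"):
    L=regions_of(th,n)
    for d in L[:2]:
        ys,xs=np.nonzero(d["region"]); print(th,n,round(d["conf"],2),np.round(d["point"]),len(xs),xs.min(),xs.max(),ys.min(),ys.max())
    if L: r[n]=L[0]
    if L and th in("tester",): 
        cs=cv2.findContours(L[0]["region"].astype(np.uint8),0,2)[0]; m=max(cs,key=cv2.contourArea); print(cv2.minAreaRect(m))
  if len(r)==2: print("   tri",tri(r["side"]["point"],r["top"]["point"]))
im=cv2.imread("pics/top0.png")[150:260,170:370]; cv2.imwrite("pics/topz.png",cv2.resize(im,None,fx=4,fy=4,interpolation=2))
im=cv2.imread("pics/side0.png")[150:345,220:360]; cv2.imwrite("pics/sidez.png",cv2.resize(im,None,fx=3,fy=3,interpolation=2))
E
```

```text
tester side 0.57 [278. 274.] 7003 244 311 164 336
((277.2826232910156, 250.00445556640625), (171.78549194335938, 66.48939514160156), 89.64412689208984)
tester top 0.79 [256. 206.] 7275 185 336 172 238
((260.38970947265625, 204.87977600097656), (65.37300109863281, 150.82351684570312), 89.5523910522461)
   tri (array([0.54388019, 0.08798595, 0.03529335]), np.float64(0.004418901848388173))
lever side 0.86 [293. 185.] 572 282 310 163 235
lever side 0.34 [236. 235.] 185 229 240 222 241
lever top 0.83 [327. 218.] 642 290 337 205 238
   tri (array([ 0.49829173, -0.0880756 ,  0.20736293]), np.float64(0.002180896769913502))
handle side 0.75 [292. 189.] 654 282 310 164 234
handle side 0.64 [236. 233.] 259 228 241 220 244
handle top 0.79 [328. 216.] 573 290 336 207 237
   tri (array([ 0.50305227, -0.09067301,  0.19233906]), np.float64(0.005096183903296561))
index side 0.24 [298. 259.] 583 290 306 228 287
index top 0.69 [289. 215.] 122 275 303 212 219
   tri (array([ 0.50423421, -0.00252987,  0.00388279]), np.float64(0.036930857278488))
rear_leaf side 0.63 [252. 264.] 249 248 257 236 290
rear_le
[... 546 characters left out ...]
t64(0.00971708618693127))
spring_grey side 0.7 [199. 242.] 310 185 211 217 269
spring_grey side 0.44 [229. 251.] 169 224 235 244 262
gauge_pin top 0.61 [241. 182.] 479 209 269 174 188
gauge_pin top 0.59 [335. 187.] 61 332 340 183 191
injector side 0.58 [324. 176.] 265 307 347 173 183
injector top 0.82 [434. 268.] 524 422 441 243 302
   tri (array([ 0.37437181, -0.40577275,  0.02710979]), np.float64(0.007814801853122178))
dish side 0.6 [371. 391.] 1984 349 400 367 414
dish top 0.6 [135. 283.] 1151 117 154 266 304
dish top 0.31 [257. 205.] 7278 185 336 172 239
   tri (array([0.33877083, 0.42425416, 0.02893894]), np.float64(0.002971174247087657))
wrench side 0.86 [195. 246.] 416 183 212 216 270
```

View pics/topz.png

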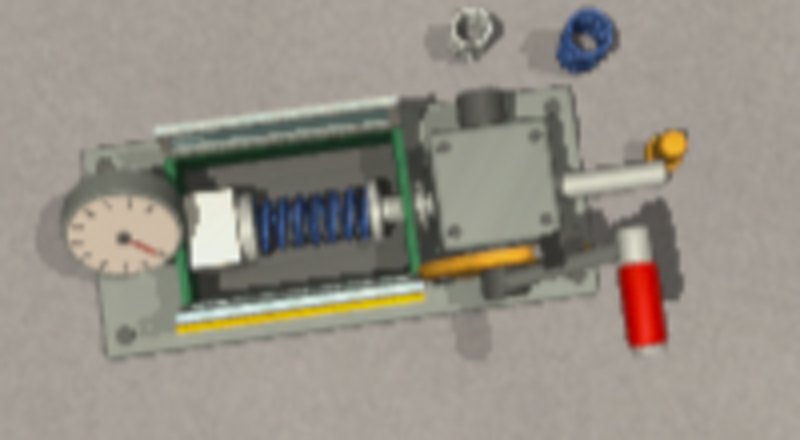

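View pics/sidez.png

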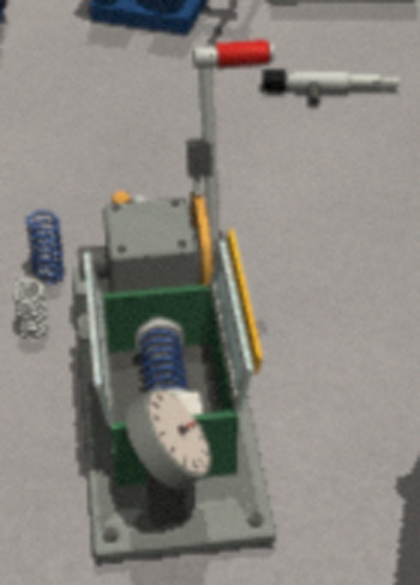

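```bash
cat >> h.py <<'E'
def T2W(p,X):
    X=np.atleast_2d(X).astype(float); c,s=np.cos(p[2]),np.sin(p[2])
    return np.c_[p[0]+c*X[:,0]-s*X[:,1],p[1]+s*X[:,0]+c*X[:,1],X[:,2]]
def leaf(which,th,r,y=.08,h=0.):
    # which rear:+1 front:-1 ; h offset above the mid-plane (shut sense)
    s=1 if which=="rear" else -1
    return [s*(.052-r*np.cos(th)+h*np.sin(th)), y, .0975+r*np.sin(th)+h*np.cos(th)]
E
python3 - <<'E'
from h import *
from scipy.optimize import least_squares
hz=[-.096,-.120,.2635]
obs=[("top",(197,239.2),[-.075,.175,"b"]),("top",(313,171.5),[.075,-.175,"b"]),("top",(319.5,222.5),[-.075,-.175,"b"]),("top",(190.5,187.5),[.075,.175,"b"]),
("top",(331,226.3),hz),("side",(301.7,167.3),hz),("side",(251.7,336),[.075,.175,0]),("side",(311,332.2),[-.075,.175,0]),
]
def f(v,full=False):
    r=[]
    for n,px,X in obs:
        X=[v[3] if a=="b" else a for a in X]
        r.append(proj(n,T2W(v,X))[0]-px)
    return np.ravel(r)
s=least_squares(f,[.57,.08,.1,.012],loss="soft_l1"); print(s.x,np.round(f(s.x).reshape(-1,2),1))
p=s.x[:3]
np.save("pose.npy",p)
print("handle",T2W(p,hz))
im={n:cv2.imread(f"pics/{n}0.png") for n in("top","side")}
pts={"hnd":(hz),"rh":leaf("rear",0,0),"fh":leaf("front",0,0)}
from numpy import linspace
# leaf corners in zoom views: fit angle
for w,r in(("rear",.05),("front",.064)):
  for th in(1.5,1.6,1.7,1.8,1.9,2.0):
    print(w,th,*[np.round(proj(n,T2W(p,[leaf(w,th,r,y,0.) for y in(.001,.159)])).ravel(),1) for n in im])
for n,sc,(x0,y0,x1,y1) in(("top",4,(170,150,370,260)),("side",4,(220,150,360,345))):
  z=cv2.resize(im[n][y0:y1,x0:x1],None,fx=sc,fy=sc,interpolation=2)
  L=[[-.075,.175,.012],[.075,.175,.012],[.075,-.175,.012],[-.075,-.175,.012],[-.052,0,.095],[-.052,.16,.095],[.052,0,.095],[.052,.16,.095],hz,[-.062,-.055,.085],[.04,-.015,.125],[.04,-.095,.125],[-.04,-.015,.125],[-.04,-.095,.125]]
  for q in proj(n,T2W(p,L)): cv2.circle(z,tuple(int(a) for a in ((q-[x0,y0]+.5)*sc)),4,(255,0,255),-1)
  if n=="side": z=z[:600]
  cv2.imwrite(f"pics/{n}fit.png",z)
E
```

```text
[0.55429325 0.08856758 0.12905823 0.0027905 ] [[  1.9  -0.1]
 [ -0.1  -1. ]
 [  1.2  -0.5]
 [  1.8  -0.3]
 [-20.2   0.8]
 [  0.6  10.2]
 [ -0.3   2.6]
 [  0.5  -0.4]]
handle [[ 0.47453566 -0.04278967  0.2635    ]]
rear 1.5 [251.9 180.4 190.7 188.9] [253.7 245.9 258.7 292.9]
rear 1.6 [251.6 178.4 190.5 186.9] [251.7 246.1 256.5 293.1]
rear 1.7 [251.4 176.6 190.3 185. ] [249.8 246.4 254.4 293.4]
rear 1.8 [251.1 174.7 190.1 183.2] [247.9 246.8 252.2 293.9]
rear 1.9 [250.9 173.  189.9 181.5] [246.1 247.4 250.2 294.5]
rear 2.0 [250.7 171.4 189.8 179.8] [244.3 248.1 248.2 295.3]
front 1.5 [256.9 216.9 194.6 225.6] [290.6 238.4 300.4 284.5]
front 1.6 [257.2 219.4 194.9 228.1] [293.1 238.1 303.2 284.1]
front 1.7 [257.6 221.9 195.2 230.7] [295.6 238.  305.9 284. ]
front 1.8 [257.9 224.4 195.6 233.2] [298.  238.1 308.7 284.1]
front 1.9 [258.3 226.9 196.  235.6] [300.3 238.4 311.3 284.3]
front 2.0 [258.6 229.2 196.5 238. ] [302.6 238.9 313.8 284.7]
```

View pics/topfit.png

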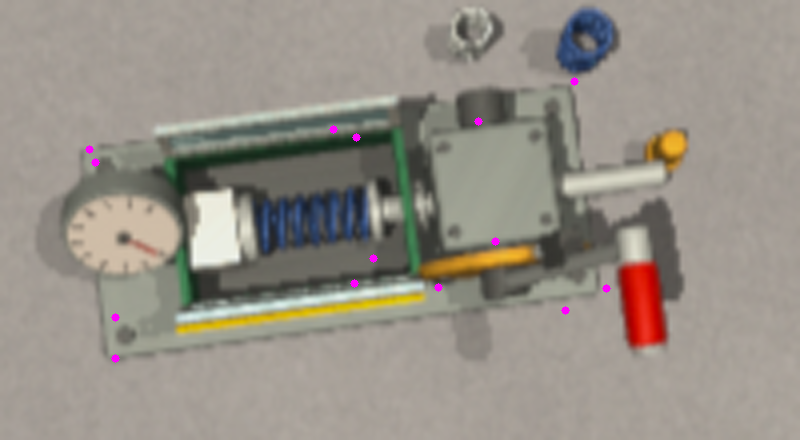

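View pics/sidefit.png

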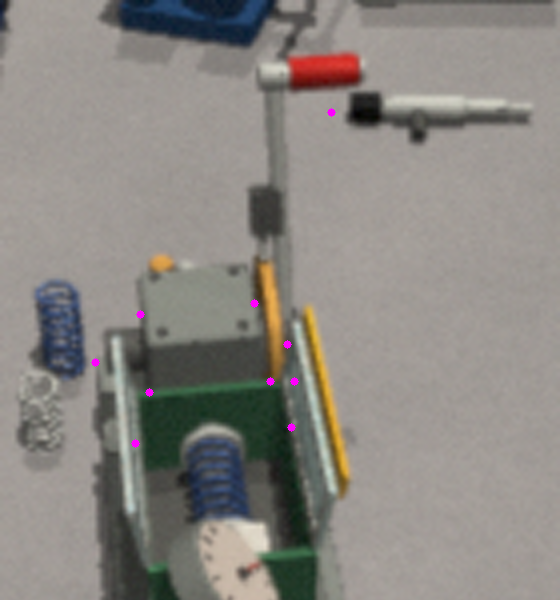

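```bash
python3 - <<'E'
from h import *
from scipy.optimize import least_squares
hz=[-.096,-.120,.2635]
t=lambda x,y:("top",(170+x/4-.4,150+y/4-.4)); s4=lambda x,y:("side",(220+x/4-.4,150+y/4-.4))
obs=[(*t(108,357),[-.075,"o+","b"]),(*t(572,86),[.075,"o-","b"]),(*t(598,290),[-.075,"o-","b"]),(*t(82,150),[.075,"o+","b"]),
(*t(641,307),hz),(*s4(325,71),hz),("side",(251.7,336),[.075,"o+",0]),("side",(311,332.2),[-.075,"o+",0]),
(*t(432,132),[.04,-.015,.125]),(*t(548,120),[.04,-.095,.125]),(*t(560,232),[-.04,-.095,.125]),(*t(445,248),[-.04,-.015,.125]),
(*s4(139,284),[.04,-.095,.125]),(*s4(143,343),[.04,-.015,.125]),(*s4(240,262),[-.04,-.095,.125]),(*s4(255,333),[-.04,-.015,.125])]
def f(v,full=False):
    r=[]
    for n,px,X in obs:
        X=[{"b":v[3],"o+":.175+v[4],"o-":-.175+v[4]}[a] if isinstance(a,str) else a for a in X]
        r.append(proj(n,T2W(v,X))[0]-px)
    return np.ravel(r)
s=least_squares(f,[.57,.08,.1,.012,.05],loss="soft_l1"); print(s.x,np.round(f(s.x).reshape(-1,2),1))
p=s.x[:3]
np.save("pose.npy",p)
print("handle",T2W(p,hz))
im={n:cv2.imread(f"pics/{n}0.png") for n in("top","side")}
for w,r in(("rear",.05),("front",.064)):
  for th in(1.5,1.6,1.7,1.8,1.9,2.0):
    print(w,th,*[np.round(proj(n,T2W(p,[leaf(w,th,r,y,0.) for y in(.001,.159)])).ravel(),1) for n in im])
for n,sc,(x0,y0,x1,y1) in(("top",4,(170,150,370,260)),("side",4,(220,150,360,345))):
  z=cv2.resize(im[n][y0:y1,x0:x1],None,fx=sc,fy=sc,interpolation=2)
  L=[[-.052,0,.095],[-.052,.16,.095],[.052,0,.095],[.052,.16,.095],hz,[-.062,-.055,.085],[.04,-.015,.125],[.04,-.095,.125],[-.04,-.015,.125],[-.04,-.095,.125]]
  for q in proj(n,T2W(p,L)): cv2.circle(z,tuple(int(a) for a in ((q-[x0,y0]+.5)*sc)),4,(255,0,255),-1)
  for w,th,r in(("rear",1.7,.05),("front",1.7,.064)):
   for y in(.001,.159):
    for rr,h in((0,0),(r,0)): q=proj(n,T2W(p,leaf(w,th,rr,y,h)))[0]; cv2.circle(z,tuple(int(a) for a in ((q-[x0,y0]+.5)*sc)),3,(255,255,0),-1)
  if n=="side": z=z[:600]
  cv2.imwrite(f"pics/{n}fit2.png",z)
E
```

```text
[0.5591851  0.04251596 0.12045833 0.01286632 0.04933604] [[ 0.4  0. ]
 [-0.  -0.4]
 [ 0.8  0.6]
 [ 0.8 -0.5]
 [ 0.6 -1.1]
 [-0.4  0.9]
 [-0.5  3.4]
 [ 0.4  0.9]
 [-1.2 -0.6]
 [ 0.2 -1.6]
 [ 1.4  0.6]
 [-0.3  0.6]
 [-0.3 -3.1]
 [ 0.6  0.6]
 [ 2.2  0.1]
 [ 1.8  0.6]]
handle [[ 0.47830081 -0.08815053  0.2635    ]]
rear 1.5 [270.  178.3 208.8 186.2] [252.8 233.9 257.  277.8]
rear 1.6 [269.7 176.3 208.6 184.3] [250.9 234.1 254.9 278. ]
rear 1.7 [269.5 174.5 208.4 182.4] [249.  234.4 252.8 278.3]
rear 1.8 [269.2 172.6 208.2 180.6] [247.2 234.8 250.7 278.8]
rear 1.9 [269.  170.9 208.  178.8] [245.4 235.3 248.7 279.3]
rear 2.0 [268.7 169.3 207.9 177.2] [243.7 236.  246.8 280.1]
front 1.5 [275.  214.8 212.7 223. ] [288.6 226.8 297.2 269.9]
front 1.6 [275.3 217.3 213.  225.5] [291.  226.6 299.9 269.6]
front 1.7 [275.6 219.8 213.3 228. ] [293.4 226.5 302.6 269.5]
front 1.8 [276.  222.3 213.7 230.5] [295.7 226.7 305.2 269.6]
front 1.9 [276.3 224.8 214.  233. ] [298.  227.  307.7 269.9]
front 2.0 [276.6 227.1 214.4 235.3] [300.2 227.4 310.2 270.4]
```

View pics/topfit2.png

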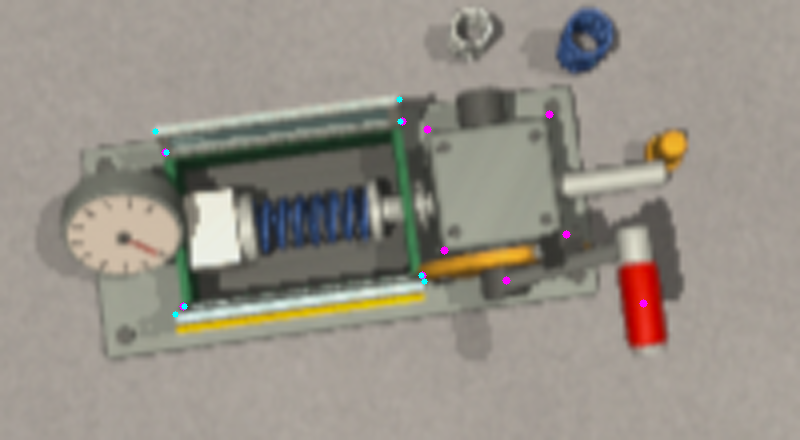

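View pics/sidefit2.png

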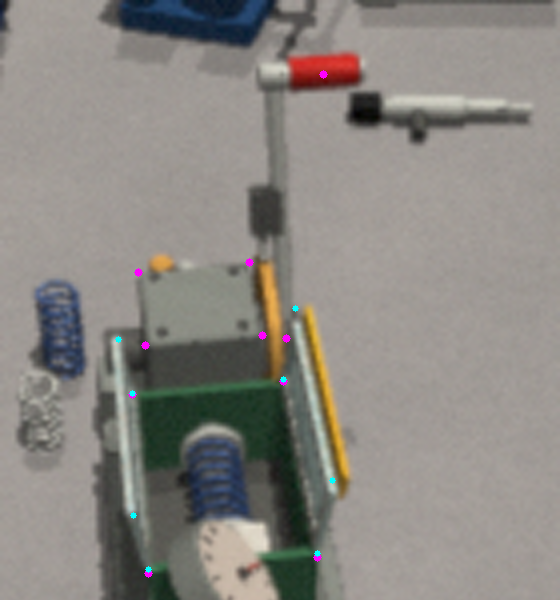

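Call:
{"fn": "send_rows", "kwargs": {
  "motion": "0 0 3 0 0 0 1;1 -1.3 2 0 0 2 1;2.4 -3.2 0 0 0 2 1;2.4 -3.2 0 0 0 2 1;2.4 -3.2 0 0 0 2 1;2.4 -3.2 0 0 0 2 1;2.4 -3.2 0 0 0 2 1;2.4 -3.2 0 0 0 2 1;2.4 -3.2 0 0 0 2 1;2.4 -3.2 0 0 0 2 1;2.4 -3.2 0 0 0 2 1;2.4 -3.2 0 0 0 2 1;2.4 -3.2 0 0 0 2 1;2.4 -3.2 0 0 0 2 1;0 0 0 0 0 2 1;0 0 0 0 0 2 1"
}}

```text
t: 2.63
eef_pos: [0.575, 0.1998, 0.2852]
tool_rot: [0.001, -0.069, 0.998, 0.001]
contact_force: [-0.0, 1.1, -0.6]
gripper_width: 0.0
```

```bash
cat >> h.py <<'E'
from scipy.spatial.transform import Rotation as Rn
def status(goal=None):
    o=get_obs(); p=np.load("pose.npy"); e=o["eef_pos"]; c,s=np.cos(p[2]),np.sin(p[2])
    d=e[:2]-p[:2]; q=o["tool_rot"]; M=Rn.from_quat(q[[1,2,3,0]]).as_matrix()
    print("t",round(o["t"],2),"W",e.round(4),"T",np.round([c*d[0]+s*d[1],-s*d[0]+c*d[1],e[2]],4),"jaw deg",round(np.degrees(np.arctan2(M[1,1],M[0,1])),1),"z",M[:,2].round(3),"F",o["contact_force"].round(2),"g",round(o["gripper_width"],2),"q",o["q"].round(2))
    if goal is not None: print("delta cm",((T2W(p,goal)[0]-e)*100).round(2))
E
python3 -c "
from h import *
status([.10,.06,.28]);print(np.degrees(np.load('pose.npy')[2]))"
```

```text
t 2.63 W [0.575  0.1998 0.2852] T [0.0346 0.1542 0.2852] jaw deg 97.9 z [ 0.002  0.001 -1.   ] F [-0.    1.09 -0.56] g 0.0 q [-0.54  0.32  0.13  1.67 -0.05  1.15  1.31]
delta cm [ 7.62 -8.57 -0.52]
6.90175408019579
```

Call:
{"fn": "send_rows", "kwargs": {
  "motion": "2.6 -3 0 0 0 0 1;2.6 -3 0 0 0 0 1;2.6 -3 -1 0 0 0 1;0.3 0 -3.5 0 0 0 1;0 0 -3.5 0 0 0 1;0 0 -3.5 0 0 0 1;0 0 -3 0 0 0 1;0 0 -1 0 0 0 1"
}}

```text
t: 3.3
eef_pos: [0.6638, 0.1011, 0.1315]
tool_rot: [0.009, -0.068, 0.998, 0.001]
contact_force: [-0.4, -0.9, -1.0]
gripper_width: -0.001
```

```bash
python3 -c "
from h import *
status([.07,.06,.128])
for n in('side','top'): cv2.imwrite(f'pics/{n}1.png',cv2.resize(read_camera(n)[120:330,150:430,::-1],None,fx=2.8,fy=2.8))"
```

```text
t 3.3 W [0.6638 0.1011 0.1315] T [0.1109 0.0456 0.1315] jaw deg 97.8 z [ 0.018  0.003 -1.   ] F [-0.39 -0.95 -0.99] g -0.0 q [-0.35  0.56  0.15  1.67 -0.1   0.89  1.55]
delta cm [-4.24  0.94 -0.35]
```

View pics/side1.png

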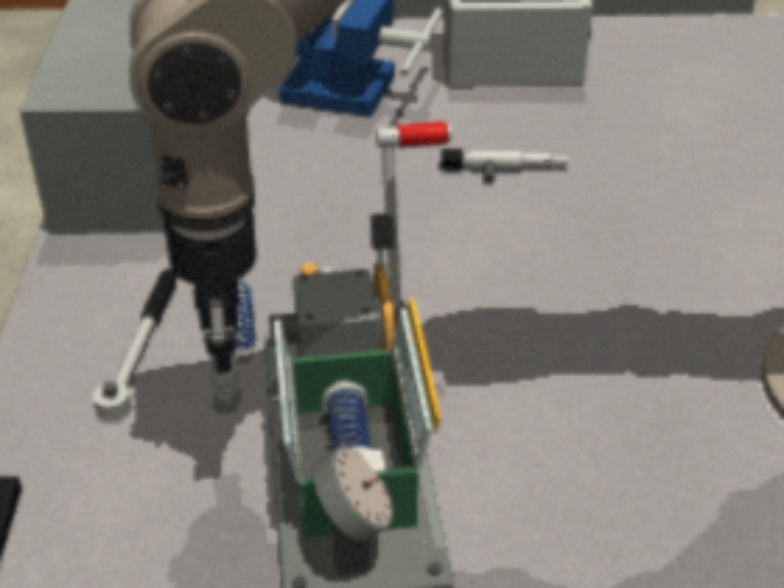

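Call:
{"fn": "send_rows", "kwargs": {
  "motion": "-2 1 0 0 0 0 1;-1.5 0 0 0 0 0 1;-1.5 -0.2 0.2 0 0 0 1;-1.5 -0.2 0.2 0 0 0 1;-1 -0.1 0 0 0 0 1;-1 -0.1 -0.4 0 0 0 1;0 0 0 0 0 0 1"
}}

```text
t: 3.98
eef_pos: [0.5877, 0.1099, 0.15]
tool_rot: [0.023, -0.069, 0.997, 0.004]
contact_force: [0.2, 0.2, -0.1]
gripper_width: -0.002
```

```bash
python3 -c "
from h import *
status([.04,.06,.128])
for n in('side','top'): cv2.imwrite(f'pics/{n}2.png',cv2.resize(read_camera(n)[150:330,180:390,::-1],None,fx=3,fy=3))"
```

```text
t 3.98 W [0.5877 0.1099 0.15  ] T [0.0364 0.0634 0.15  ] jaw deg 98.0 z [ 0.045  0.011 -0.999] F [ 0.19  0.16 -0.09] g -0.0 q [-0.41  0.42  0.15  1.87 -0.08  0.82  1.49]
delta cm [ 0.4 -0.3 -2.2]
```

View pics/side2.png

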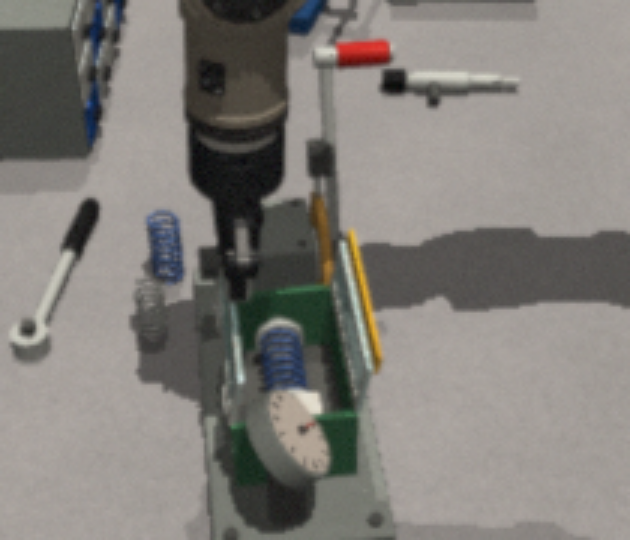

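View pics/top2.png

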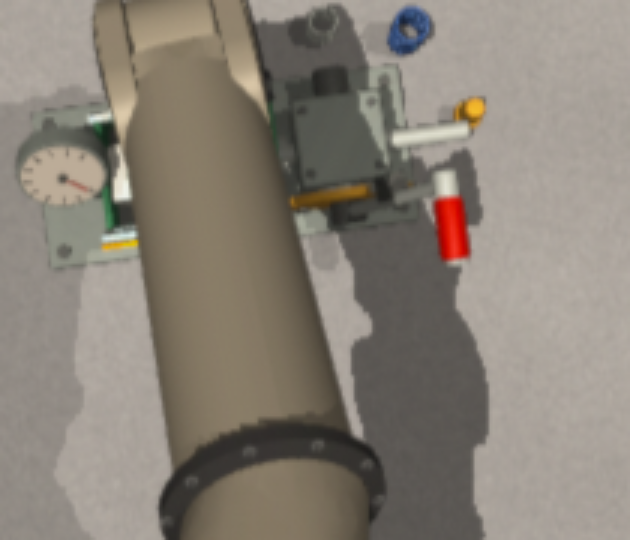

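```bash
python3 -c "
from h import *
im=read_camera('side'); cv2.imwrite('pics/s3.png',cv2.resize(im[210:300,225:325,::-1],None,fx=6,fy=6,interpolation=2))
p=np.load('pose.npy')
for th in (1.2,1.3,1.4,1.5,1.6,1.7,1.8): print(th,((proj('side',T2W(p,[leaf('rear',th,.05,.159)]))-[225,210]+.5)*6).round())"
```

```text
1.2 [[232. 412.]]
1.3 [[220. 410.]]
1.4 [[207. 410.]]
1.5 [[195. 410.]]
1.6 [[182. 411.]]
1.7 [[170. 413.]]
1.8 [[157. 416.]]
```

View pics/s3.png

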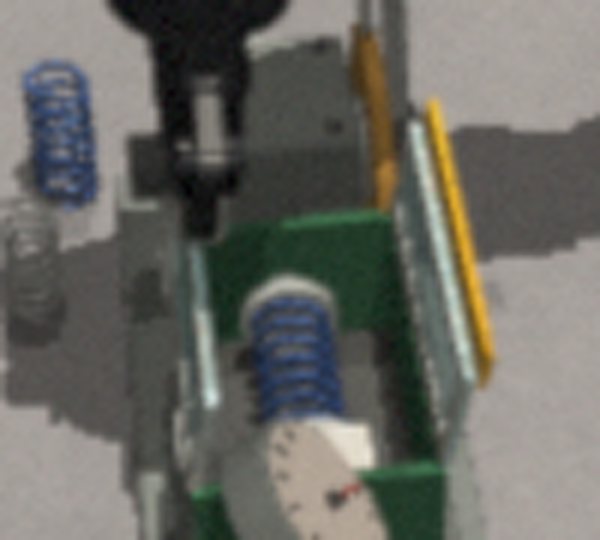

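Call:
{"fn": "send_rows", "kwargs": {
  "motion": "1.5 0.2 0 0 2 0 1;1.5 0.2 0 0 0.6 0 1;1 0.1 -1 0 0 0 1;0 0 -1 0 0 0 1;0 0 -0.5 0 0 0 1"
}}

```text
t: 4.55
eef_pos: [0.6355, 0.1159, 0.1271]
tool_rot: [0.003, -0.069, 0.998, 0.006]
contact_force: [-1.5, -0.1, -0.0]
gripper_width: -0.001
```

```bash
python3 -c "
from h import *
status([.06,.06,.125])"
```

```text
t 4.55 W [0.6355 0.1159 0.1271] T [0.0846 0.0637 0.1271] jaw deg 97.9 z [ 0.005  0.013 -1.   ] F [-1.51 -0.1  -0.03] g -0.0 q [-0.38  0.54  0.14  1.73 -0.11  0.87  1.53]
delta cm [-2.4  -0.66 -0.21]
```

Call:
{"fn": "send_rows", "kwargs": {
  "motion": "-1 -0.1 0 0 0 0 1;-1 -0.1 -0.2 0 0 0 1;-1 -0.1 -0.2 0 0 0 1"
}}

```text
t: 4.8
eef_pos: [0.6046, 0.1124, 0.1213]
tool_rot: [0.003, -0.069, 0.998, 0.006]
contact_force: [8.7, 0.5, -2.4]
gripper_width: 0.004
```

```bash
python3 -c "
from h import *
status([.04,.06,.125])"
```

```text
t 4.8 W [0.6046 0.1124 0.1213] T [0.0534 0.0639 0.1213] jaw deg 97.9 z [ 0.005  0.012 -1.   ] F [ 8.75  0.51 -2.39] g 0.0 q [-0.39  0.5   0.14  1.81 -0.11  0.83  1.52]
delta cm [-1.29 -0.55  0.37]
```

Call:
{"fn": "send_rows", "kwargs": {
  "motion": "-1 -0.1 0 0 0 0 1;-1 -0.1 0 0 0 0 1;-1 -0.1 -0.5 0 0 0 1;-0.3 0 -0.7 0 0 0 1"
}}

```text
t: 5.13
eef_pos: [0.5731, 0.1094, 0.1136]
tool_rot: [0.012, -0.069, 0.998, 0.007]
contact_force: [-0.9, -1.4, 3.8]
gripper_width: 0.0
```

```bash
python3 -c "
from h import *
status([.02,.06,.10])
im=read_camera('side'); cv2.imwrite('pics/s4.png',cv2.resize(im[210:300,225:325,::-1],None,fx=6,fy=6,interpolation=2))"
```

```text
t 5.13 W [0.5731 0.1094 0.1136] T [0.0219 0.0647 0.1136] jaw deg 97.9 z [ 0.022  0.015 -1.   ] F [-0.88 -1.36  3.82] g 0.0 q [-0.4   0.46  0.14  1.91 -0.1   0.76  1.51]
delta cm [-0.13 -0.49 -1.36]
```

View pics/s4.png

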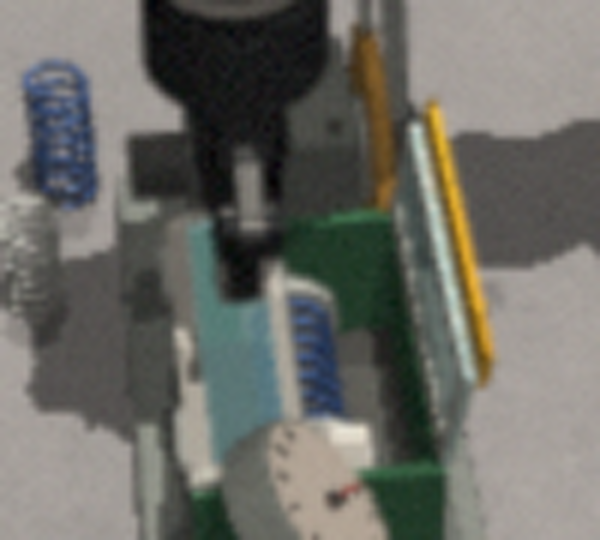

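Nearly shut; press straight down.

Call:
{"fn": "send_rows", "kwargs": {
  "motion": "-0.1 0 -0.7 0 1 0 1;-0.1 0 -0.6 0 0 0 1;0 0 -0.5 0 0 0 1;0 0 -0.3 0 0 0 1"
}}

```text
t: 5.52
eef_pos: [0.5698, 0.109, 0.0993]
tool_rot: [-0.0, -0.068, 0.998, 0.008]
contact_force: [-12.8, -2.3, 35.1]
gripper_width: -0.001
```

```bash
python3 -c "
from h import *
status([.02,.06,.10])"
```

```text
t 5.52 W [0.5698 0.109  0.0993] T [0.0185 0.0647 0.0993] jaw deg 97.8 z [-0.001  0.017 -1.   ] F [-12.8   -2.28  35.12] g -0.0 q [-0.39  0.48  0.13  1.91 -0.11  0.76  1.52]
delta cm [ 0.21 -0.45  0.07]
```

Call:
{"fn": "send_rows", "kwargs": {
  "motion": "0 0 2 0 0 0 1;0 0 3.5 0 0 0 1;0 0 3.5 0 0 0 1;0 0 3.5 0 0 0 1;-2 0 1.5 0 0 0 1;-3.5 0 0 0 0 0 1;-3.5 0 0 0 0 0 1;-3.5 0 0 0 0 0 1;-1 0 0 0 0 0 1;0 0 0 0 0 0 1"
}}

```text
t: 6.35
eef_pos: [0.4246, 0.1085, 0.238]
tool_rot: [-0.009, -0.068, 0.998, 0.007]
contact_force: [-0.1, -0.7, -0.4]
gripper_width: -0.002
```

```bash
python3 -c "
from h import *
status([-.115,.07,.132])
im=read_camera('side'); cv2.imwrite('pics/s5.png',cv2.resize(im[200:300,220:340,::-1],None,fx=6,fy=6,interpolation=2))
im=read_camera('top'); cv2.imwrite('pics/t5.png',cv2.resize(im[150:260,170:370,::-1],None,fx=4,fy=4,interpolation=2))"
```

```text
t 6.35 W [0.4246 0.1085 0.238 ] T [-0.1257  0.0817  0.238 ] jaw deg 97.8 z [-0.019  0.013 -1.   ] F [-0.12 -0.74 -0.4 ] g -0.0 q [-0.49  0.08  0.12  2.08 -0.03  1.    1.35]
delta cm [  1.2   -1.03 -10.6 ]
```

View pics/s5.png

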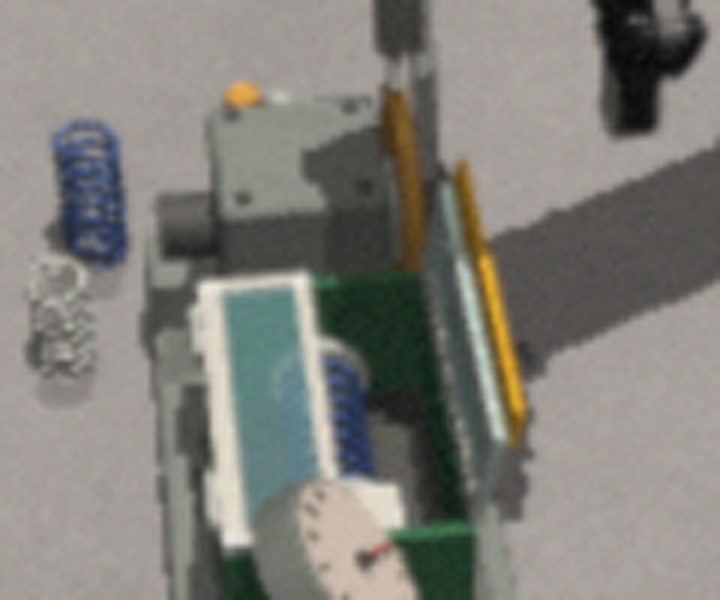

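Call:
{"fn": "send_rows", "kwargs": {
  "motion": "0.5 -0.3 -3 0 0 0 1;0.3 -0.3 -3 0 0 0 1;0 0 -2.5 0 -0.5 0 1;0 0 -1.2 0 -0.5 0 1;0 0 -0.3 0 0 0 1"
}}

```text
t: 6.87
eef_pos: [0.4455, 0.1033, 0.1352]
tool_rot: [0.005, -0.066, 0.998, 0.007]
contact_force: [0.2, 0.3, -0.2]
gripper_width: -0.001
```

```bash
python3 -c "
from h import *
status([-.06,.07,.13])"
```

```text
t 6.87 W [0.4455 0.1033 0.1352] T [-0.1055  0.074   0.1352] jaw deg 97.6 z [ 0.009  0.015 -1.   ] F [ 0.17  0.32 -0.24] g -0.0 q [-0.47  0.25  0.13  2.17 -0.06  0.72  1.41]
delta cm [ 4.57  0.15 -0.52]
```

Call:
{"fn": "send_rows", "kwargs": {
  "motion": "1.2 0.1 -0.1 0 0 0 1;1 0.1 -0.1 0 0 0 1;1 0.1 0 0 0 0 1;1 0.1 0 0 0 0 1"
}}

```text
t: 7.2
eef_pos: [0.4895, 0.1066, 0.1306]
tool_rot: [0.0, -0.066, 0.998, 0.006]
contact_force: [-2.9, -0.2, 0.9]
gripper_width: -0.001
```

```bash
python3 -c "
from h import *
status([-.043,.07,.13])"
```

```text
t 7.2 W [0.4895 0.1066 0.1306] T [-0.0615  0.072   0.1306] jaw deg 97.5 z [-0.     0.011 -1.   ] F [-2.88 -0.22  0.94] g -0.0 q [-0.44  0.32  0.13  2.07 -0.08  0.75  1.44]
delta cm [ 1.86  0.03 -0.06]
```

Call:
{"fn": "send_rows", "kwargs": {
  "motion": "1 0.1 0 0 0 0 1;1 0.1 0.1 0 0 0 1;0.8 0.1 -0.2 0 0 0 1;0.6 0.1 -0.6 0 0 0 1"
}}

```text
t: 7.53
eef_pos: [0.5221, 0.11, 0.121]
tool_rot: [-0.008, -0.066, 0.998, 0.005]
contact_force: [-3.7, -0.8, 0.1]
gripper_width: 0.003
```

```bash
python3 -c "
from h import *
status([-.023,.07,.10])
im=read_camera('side'); cv2.imwrite('pics/s6.png',cv2.resize(im[200:300,220:340,::-1],None,fx=6,fy=6,interpolation=2))"
```

```text
t 7.53 W [0.5221 0.11   0.121 ] T [-0.0287  0.0714  0.121 ] jaw deg 97.5 z [-0.016  0.008 -1.   ] F [-3.74 -0.84  0.14] g 0.0 q [-0.42  0.39  0.13  1.99 -0.09  0.78  1.47]
delta cm [ 0.58 -0.07 -2.1 ]
```

View pics/s6.png

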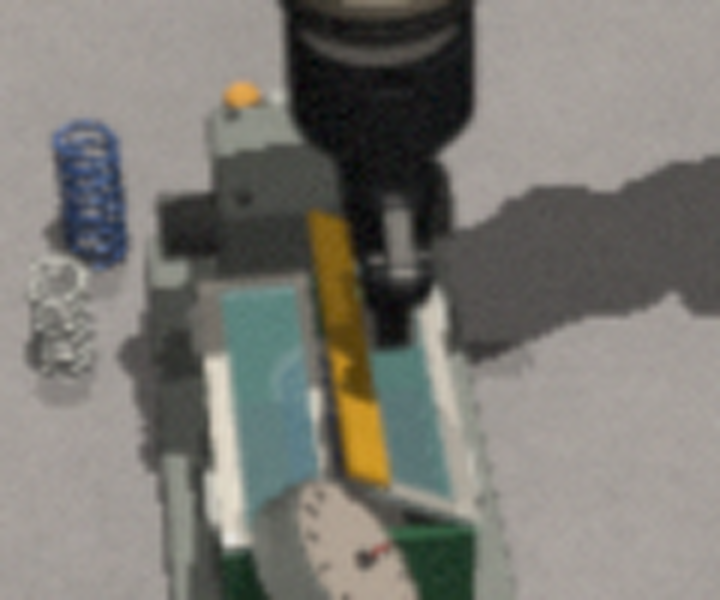

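Call:
{"fn": "send_rows", "kwargs": {
  "motion": "0.3 0 -0.8 0 0 0 1;0.2 0 -0.8 0 0 0 1;0 0 -0.7 0 0 0 1;0 0 -0.4 0 0 0 1;0 0 -0.3 0 0 0 1"
}}

```text
t: 8.0
eef_pos: [0.5313, 0.1108, 0.0992]
tool_rot: [-0.007, -0.065, 0.998, 0.006]
contact_force: [-14.0, -2.6, 28.7]
gripper_width: -0.003
```

```bash
python3 -c "
from h import *
status([-.023,.07,.10])
im=read_camera('side'); cv2.imwrite('pics/s7.png',cv2.resize(im[200:300,220:340,::-1],None,fx=6,fy=6,interpolation=2))"
```

```text
t 8.0 W [0.5313 0.1108 0.0992] T [-0.0195  0.0711  0.0992] jaw deg 97.4 z [-0.015  0.012 -1.   ] F [-14.03  -2.64  28.71] g -0.0 q [-0.41  0.44  0.13  1.98 -0.1   0.74  1.48]
delta cm [-0.33 -0.16  0.08]
```

View pics/s7.png

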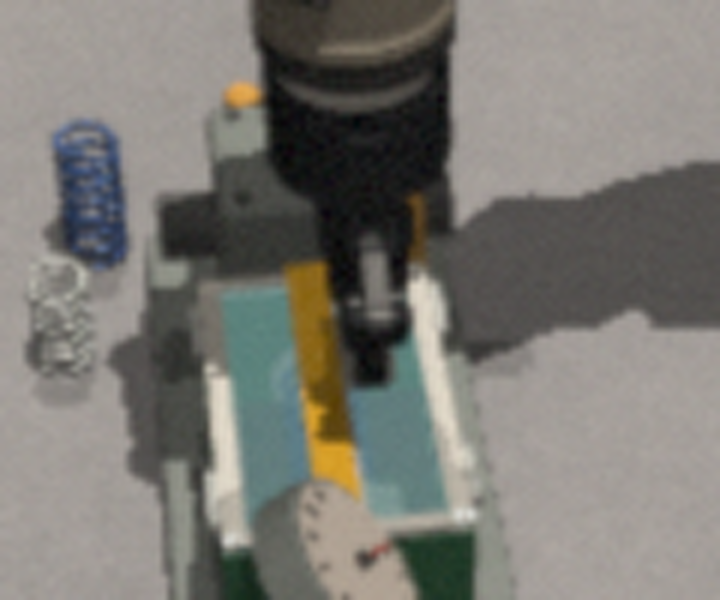

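Call:
{"fn": "send_rows", "kwargs": {
  "motion": "0 0 2 0 0 0 1;0 0 4 0 0 0 1;0 0 4 0 0 0 1;0 0 4 0 0 0 1;0 0 4 0 0 0 1;-0.5 -1.5 3.5 0 -0.8 0 1;-1 -3.8 2 0 0 0 1;-1 -3.8 0 0 0 0 0.5;-1 -3.8 0 0 0 0 0;-0.8 -3.5 0 0 0 0 0;0 -1 0 0 0 0 0;0 0 0 0 0 0 0"
}}

```text
t: 9.05
eef_pos: [0.4957, -0.0688, 0.3525]
tool_rot: [0.02, -0.067, 0.998, 0.007]
contact_force: [-0.3, 0.3, 0.0]
gripper_width: 0.711
```

```bash
python3 -c "
from h import *
status([-.096,-.12,.247])
im={n:read_camera(n) for n in('side','top')}
for n,(x,y) in(('side',(240,90)),('top',(250,130))): cv2.imwrite(f'pics/{n}8.png',cv2.resize(im[n][y:y+130,x:x+170,::-1],None,fx=4,fy=4,interpolation=2))
print(proj('side',get_obs()['eef_pos']))"
```

```text
t 9.05 W [ 0.4957 -0.0688  0.3525] T [-0.0764 -0.1029  0.3525] jaw deg 97.7 z [ 0.038  0.016 -0.999] F [-0.33  0.34  0.05] g 0.71 q [-0.26  0.06  0.3   1.84 -0.04  1.21  1.76]
delta cm [ -1.74  -1.94 -10.55]
[[294.28076764 143.62166799]]
```

View pics/side8.png

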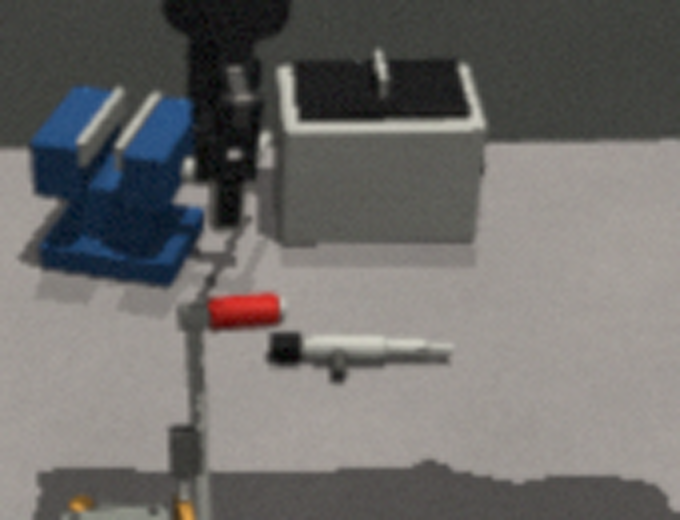

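```bash
python3 -c "
from h import *
print(tri((300.8,167.4),(330.0,226.4)))"
```

```text
(array([ 0.4764484 , -0.08655208,  0.26710038]), np.float64(0.0017475574878042387))
```

Call:
{"fn": "send_rows", "kwargs": {
  "motion": "-1.7 -1.7 0 0 1.2 0 0;-0.3 -0.4 0 0 1 0 0;0 0 0 0 0 0 0"
}}

```text
t: 9.4
eef_pos: [0.4774, -0.082, 0.3514]
tool_rot: [-0.001, -0.072, 0.997, 0.009]
contact_force: [0.5, 1.1, 0.1]
gripper_width: 1.002
```

```bash
python3 -c "
from h import *
status([-.096,-.12,.247])"
```

```text
t 9.4 W [ 0.4774 -0.082   0.3514] T [-0.0962 -0.1137  0.3514] jaw deg 98.3 z [-0.002  0.017 -1.   ] F [0.55 1.07 0.11] g 1.0 q [-0.24  0.05  0.31  1.85 -0.03  1.25  1.79]
delta cm [  0.09  -0.62 -10.44]
```

Call:
{"fn": "send_rows", "kwargs": {
  "motion": "0 -0.6 -3 0 0 0 0;0 0 -3 0 0 0 0;0 0 -2.5 0 0 0 0;0 0 -1.2 0 0 0 0;0 0 -0.4 0 0 0 0;0 0 0 0 0 0 0"
}}

```text
t: 9.9
eef_pos: [0.4829, -0.0775, 0.2465]
tool_rot: [0.003, -0.08, 0.997, 0.009]
contact_force: [-0.4, 0.6, -0.2]
gripper_width: 1.0
```

```bash
python3 -c "
from h import *
status([-.096,-.12,.247])
im={n:read_camera(n) for n in('side','top')}
for n,(x,y) in(('side',(240,90)),('top',(250,130))): cv2.imwrite(f'pics/{n}9.png',cv2.resize(im[n][y:y+130,x:x+170,::-1],None,fx=4,fy=4,interpolation=2))"
```

```text
t 9.9 W [ 0.4829 -0.0775  0.2465] T [-0.0902 -0.1099  0.2465] jaw deg 99.2 z [ 0.005  0.019 -1.   ] F [-0.42  0.55 -0.25] g 1.0 q [-0.23  0.15  0.3   1.99 -0.07  1.01  1.84]
delta cm [-0.46 -1.07  0.05]
```

View pics/side9.png

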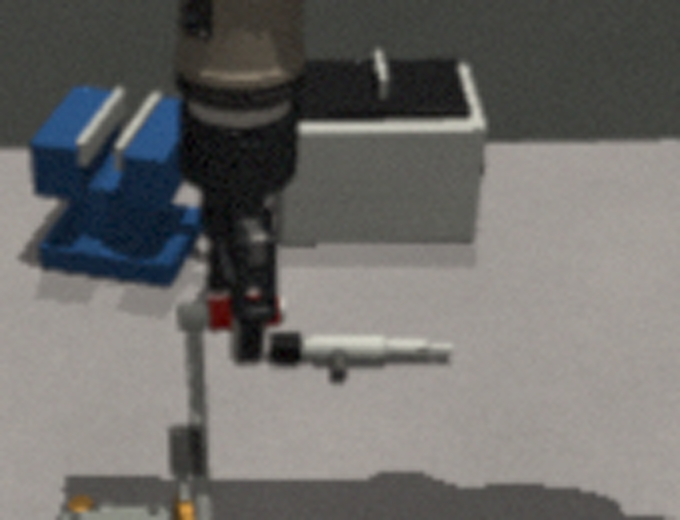

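Call:
{"fn": "send_rows", "kwargs": {
  "motion": "-0.4 -0.9 0 0 0 0 0;-0.1 -0.1 0 0 0 0 0.3;0 0 0 0 0 0 0.6;0 0 0 0 0 0 1;0 0 0 0 0 0 1;0 0 0 0 0 0 1;0 0 0 0 0 0 1;0 0 0 0 0 0 1;0 0 0 0 0 0 1",
  "newtons": 60
}}

```text
t: 10.75
eef_pos: [0.481, -0.0878, 0.253]
tool_rot: [0.009, -0.079, 0.997, 0.01]
contact_force: [-0.0, 0.7, 0.1]
gripper_width: 0.254
```

```bash
cat >> h.py <<'E'
def lev(ref=None):
    o=get_obs(); p=np.load("pose.npy"); e=o["eef_pos"]; q=o["tool_rot"]; M=Rn.from_quat(q[[1,2,3,0]]).as_matrix()
    g=e-M[:,2]*.0187; c,s=np.cos(p[2]),np.sin(p[2]); d=g[:2]-p[:2]
    y=-s*d[0]+c*d[1]+.055; z=g[2]-.085; phi=np.arctan2(-y,z); F=o["contact_force"]; fy=-s*F[0]+c*F[1]
    print("t %.2f W %s Tx %.4f rad %.4f phi %.4f (%.4f) Ftan %.2f Frad %.2f F %s g %.2f rotv %s"%(o["t"],e.round(4),c*d[0]+s*d[1],np.hypot(y,z),phi,phi-.349,fy*np.cos(phi)+F[2]*np.sin(phi),-fy*np.sin(phi)+F[2]*np.cos(phi),F.round(1),o["gripper_width"],M[:,2].round(3)))
    for dphi in(.02,.05,.1): 
        a=phi+dphi; yt=-.055-.19*np.sin(a); zt=.085+.19*np.cos(a)
        print(dphi,((T2W(p,[-.096,yt,zt])[0]-g)*100).round(2),end=" ")
    print()
E
python3 -c "
from h import *
status();lev()
im={n:read_camera(n) for n in('side','top')}
for n,(x,y) in(('side',(240,90)),('top',(250,130))): cv2.imwrite(f'pics/{n}10.png',cv2.resize(im[n][y:y+130,x:x+170,::-1],None,fx=4,fy=4,interpolation=2))"
```

```text
t 10.75 W [ 0.481  -0.0878  0.253 ] T [-0.0933 -0.12    0.253 ] jaw deg 99.1 z [ 0.016  0.021 -1.   ] F [-0.04  0.74  0.09] g 0.25 q [-0.21  0.14  0.31  1.99 -0.08  1.01  1.86]
t 10.75 W [ 0.481  -0.0878  0.253 ] Tx -0.0937 rad 0.1978 phi 0.3365 (-0.0125) Ftan 0.73 Frad -0.16 F [-0.   0.7  0.1] g 0.25 rotv [ 0.016  0.021 -1.   ]
0.02 [-0.22 -0.13 -0.87] 0.05 [-0.16 -0.65 -1.07] 0.1 [-0.05 -1.52 -1.45]
```

View pics/side10.png

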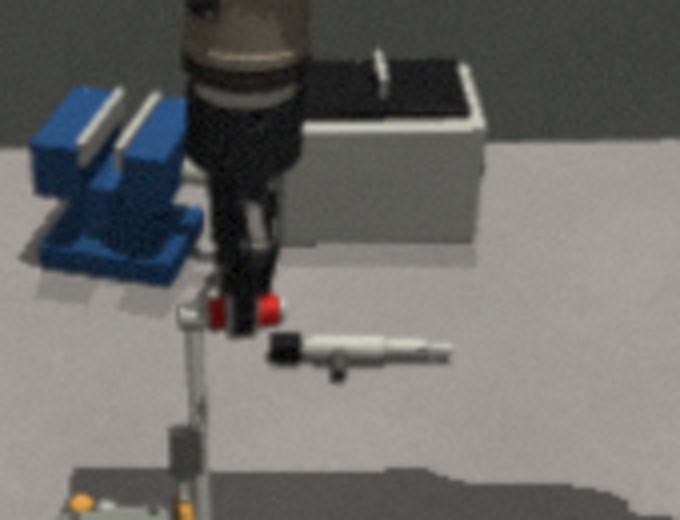

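View pics/top10.png

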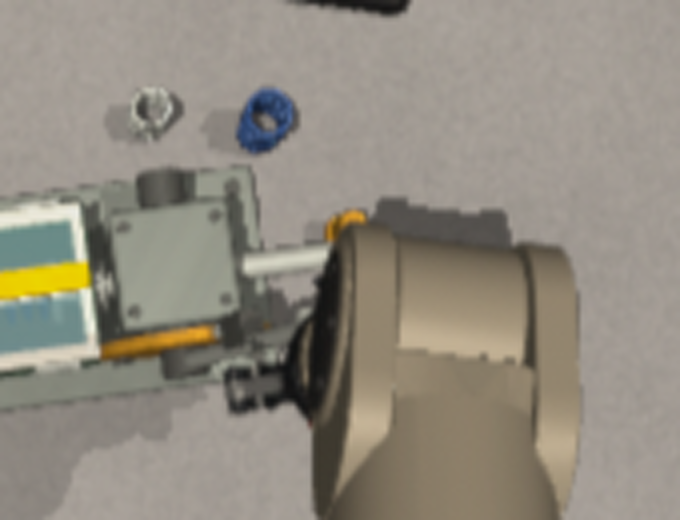

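Call:
{"fn": "send_rows", "kwargs": {
  "motion": "0 0 0 0 0 0 0.4;0 0 0 0 0 0 0.4;-0.3 0 -0.6 0 0.8 0 0.4;0 0 -0.4 0 0 0 0.4;0 0 -0.1 0 0 0 0.6;0 0 0 0 0 0 1;0 0 -0.1 0 0 0 1;0 0 0 0 0 0 1;0 0 0 0 0 0 1;0 0 0 0 0 0 1;0 0 0 0 0 0 1"
}}

```text
t: 11.77
eef_pos: [0.4777, -0.0878, 0.2406]
tool_rot: [0.001, -0.079, 0.997, 0.011]
contact_force: [-0.7, 1.1, 0.5]
gripper_width: 0.262
```

```bash
python3 -c "
from h import *
status();lev()"
```

```text
t 11.77 W [ 0.4777 -0.0878  0.2406] T [-0.0966 -0.1196  0.2406] jaw deg 99.1 z [-0.     0.022 -1.   ] F [-0.68  1.1   0.46] g 0.26 q [-0.21  0.15  0.31  2.   -0.08  1.    1.87]
t 11.77 W [ 0.4777 -0.0878  0.2406] Tx -0.0966 rad 0.1861 phi 0.3570 (0.0080) Ftan 1.26 Frad 0.02 F [-0.7  1.1  0.5] g 0.26 rotv [-0.     0.022 -1.   ]
0.02 [ 0.12 -0.48  0.23] 0.05 [ 0.18 -1.    0.01] 0.1 [ 0.29 -1.86 -0.38]
```

```bash
cat >> h.py <<'E'
W0=np.array([.4777,-.0878,.2406])
def lev(log=True):
    o=get_obs(); p=np.load("pose.npy"); e=o["eef_pos"]; M=Rn.from_quat(o["tool_rot"][[1,2,3,0]]).as_matrix()
    d=e-W0; c,s=np.cos(p[2]),np.sin(p[2])
    y=-s*d[0]+c*d[1]-.19*np.sin(.349); z=d[2]+.19*np.cos(.349); dx=c*d[0]+s*d[1]
    phi=np.arctan2(-y,z); F=o["contact_force"]; fy=-s*F[0]+c*F[1]
    print("t %.2f dx %.1fmm rad %.1f PHI-phi0 %.4f arc %.1f mm Ftan %.2f Frad %.2f Fx %.1f g %.3f z %s"%(o["t"],dx*1e3,np.hypot(y,z)*1e3,phi-.349,190*(phi-.349),fy*np.cos(phi)+F[2]*np.sin(phi),-fy*np.sin(phi)+F[2]*np.cos(phi),F[0],o["gripper_width"],M[:,2].round(3)))
    for mm in(4,8,16):
        a=phi+mm/190; yt=-.19*np.sin(a); zt=.19*np.cos(a); v=np.array([-dx,yt-y,zt-z]); print(mm,(np.array([c*v[0]-s*v[1],s*v[0]+c*v[1],v[2]])*100).round(2),end="; ")
    print()
E
```

Call:
{"fn": "send_rows", "kwargs": {
  "motion": "0.1 -0.6 -0.2 0 0 0 1;0.1 -0.6 -0.2 0 0 0 1"
}}

```text
t: 11.93
eef_pos: [0.4786, -0.0951, 0.2377]
tool_rot: [-0.001, -0.081, 0.997, 0.015]
contact_force: [-7.3, 9.8, 11.6]
gripper_width: 0.264
```

```bash
python3 -c "
from h import *
lev()"
```

```text
t 11.93 dx 0.0mm rad 189.9 PHI-phi0 0.0419 arc 8.0 mm Ftan 14.28 Frad 6.71 Fx -7.3 g 0.264 z [-0.004  0.029 -1.   ]
4 [ 0.04 -0.37 -0.15]; 8 [ 0.08 -0.73 -0.31]; 16 [ 0.17 -1.44 -0.66];
```

Call:
{"fn": "send_rows", "kwargs": {
  "motion": "0.1 -0.6 -0.3 0 0 0 1;0.1 -0.6 -0.3 0 0 0 1"
}}

```text
t: 12.1
eef_pos: [0.4796, -0.1031, 0.234]
tool_rot: [-0.002, -0.082, 0.996, 0.018]
contact_force: [-9.9, 7.2, 17.1]
gripper_width: 0.259
```

```bash
python3 -c "
from h import *
lev()"
```

```text
t 12.10 dx 0.0mm rad 189.8 PHI-phi0 0.0881 arc 16.7 mm Ftan 14.78 Frad 12.01 Fx -9.9 g 0.259 z [-0.007  0.036 -0.999]
4 [ 0.04 -0.37 -0.16]; 8 [ 0.08 -0.72 -0.34]; 16 [ 0.17 -1.42 -0.72];
```

Call:
{"fn": "send_rows", "kwargs": {
  "motion": "0.1 -0.5 -0.3 0 0 0 1"
}}

```text
t: 12.18
eef_pos: [0.48, -0.1063, 0.2323]
tool_rot: [-0.003, -0.082, 0.996, 0.02]
contact_force: [-10.7, 8.2, 20.3]
gripper_width: 0.261
```

```bash
python3 -c "
from h import *
lev()"
```

```text
t 12.18 dx 0.0mm rad 189.7 PHI-phi0 0.1074 arc 20.4 mm Ftan 17.38 Frad 14.13 Fx -10.7 g 0.261 z [-0.009  0.04  -0.999]
4 [ 0.04 -0.37 -0.15]; 8 [ 0.08 -0.72 -0.34]; 16 [ 0.17 -1.41 -0.74];
```

Call:
{"fn": "send_rows", "kwargs": {
  "motion": "0.1 -0.5 -0.3 0 0 0 1"
}}

```text
t: 12.27
eef_pos: [0.4803, -0.1093, 0.2308]
tool_rot: [-0.003, -0.083, 0.996, 0.023]
contact_force: [-11.3, 8.8, 19.9]
gripper_width: 0.264
```

```bash
python3 -c "
from h import *
lev()"
```

```text
t 12.27 dx 0.0mm rad 189.7 PHI-phi0 0.1253 arc 23.8 mm Ftan 18.10 Frad 13.12 Fx -11.3 g 0.264 z [-0.011  0.045 -0.999]
4 [ 0.04 -0.37 -0.16]; 8 [ 0.08 -0.71 -0.35]; 16 [ 0.17 -1.4  -0.76];
```

Call:
{"fn": "send_rows", "kwargs": {
  "motion": "0.1 -0.5 -0.1 -1 0 0 1"
}}

```text
t: 12.35
eef_pos: [0.4804, -0.1117, 0.23]
tool_rot: [-0.005, -0.083, 0.996, 0.017]
contact_force: [-3.3, 13.0, 0.1]
gripper_width: 0.261
```

```bash
python3 -c "
from h import *
lev()"
```

```text
t 12.35 dx -0.2mm rad 190.1 PHI-phi0 0.1387 arc 26.3 mm Ftan 11.80 Frad -6.16 Fx -3.3 g 0.261 z [-0.013  0.032 -0.999]
4 [ 0.06 -0.34 -0.2 ]; 8 [ 0.1  -0.69 -0.4 ]; 16 [ 0.18 -1.36 -0.82];
```

Call:
{"fn": "send_rows", "kwargs": {
  "motion": "0.1 -0.5 -0.1 -1 0 0 1"
}}

```text
t: 12.43
eef_pos: [0.4806, -0.1136, 0.229]
tool_rot: [-0.007, -0.083, 0.996, 0.01]
contact_force: [-5.7, 12.8, 8.7]
gripper_width: 0.266
```

```bash
python3 -c "
from h import *
lev()"
```

```text
t 12.43 dx -0.2mm rad 190.1 PHI-phi0 0.1496 arc 28.4 mm Ftan 15.91 Frad 1.26 Fx -5.7 g 0.266 z [-0.016  0.02  -1.   ]
4 [ 0.07 -0.34 -0.21]; 8 [ 0.11 -0.68 -0.41]; 16 [ 0.19 -1.35 -0.83];
```

Call:
{"fn": "send_rows", "kwargs": {
  "motion": "0.1 -0.5 -0.2 -1 -0.3 0 1"
}}

```text
t: 12.52
eef_pos: [0.4809, -0.1157, 0.2278]
tool_rot: [-0.006, -0.084, 0.996, 0.004]
contact_force: [-10.9, 8.3, 20.3]
gripper_width: 0.265
```

```bash
python3 -c "
from h import *
lev()"
```

```text
t 12.52 dx -0.1mm rad 190.1 PHI-phi0 0.1625 arc 30.9 mm Ftan 18.27 Frad 12.97 Fx -10.9 g 0.265 z [-0.013  0.006 -1.   ]
4 [ 0.05 -0.34 -0.21]; 8 [ 0.1  -0.68 -0.42]; 16 [ 0.18 -1.34 -0.85];
```

Call:
{"fn": "send_rows", "kwargs": {
  "motion": "0.1 -0.5 -0.2 0 0 0 1"
}}

```text
t: 12.6
eef_pos: [0.4811, -0.1175, 0.2268]
tool_rot: [-0.007, -0.085, 0.996, 0.006]
contact_force: [-10.3, 10.8, 15.3]
gripper_width: 0.263
```

```bash
cat > l.py <<'E'
from h import *
lev(); read_camera('side'); read_camera('side'); lev()
E
python3 l.py
```

```text
t 12.60 dx -0.2mm rad 190.1 PHI-phi0 0.1737 arc 33.0 mm Ftan 17.94 Frad 7.27 Fx -10.3 g 0.263 z [-0.015  0.01  -1.   ]
4 [ 0.06 -0.33 -0.21]; 8 [ 0.1  -0.67 -0.42]; 16 [ 0.18 -1.33 -0.87]; 
t 12.70 dx -0.2mm rad 190.2 PHI-phi0 0.1815 arc 34.5 mm Ftan 7.48 Frad 1.31 Fx -3.5 g 0.264 z [-0.015  0.009 -1.   ]
4 [ 0.06 -0.33 -0.23]; 8 [ 0.1  -0.66 -0.44]; 16 [ 0.18 -1.32 -0.89];
```

Call:
{"fn": "send_rows", "kwargs": {
  "motion": "0.1 -0.5 -0.2 0 0 0 1"
}}

```text
t: 12.78
eef_pos: [0.4815, -0.1213, 0.2246]
tool_rot: [-0.008, -0.085, 0.996, 0.007]
contact_force: [-5.8, 6.5, 6.2]
gripper_width: 0.262
```

```bash
python3 l.py
```

```text
t 12.78 dx -0.2mm rad 190.2 PHI-phi0 0.1968 arc 37.4 mm Ftan 9.30 Frad 1.56 Fx -5.8 g 0.262 z [-0.016  0.013 -1.   ]
4 [ 0.06 -0.32 -0.23]; 8 [ 0.1  -0.66 -0.45]; 16 [ 0.18 -1.31 -0.9 ]; 
t 12.88 dx -0.3mm rad 190.2 PHI-phi0 0.2041 arc 38.8 mm Ftan 7.39 Frad -0.10 Fx -3.0 g 0.261 z [-0.016  0.012 -1.   ]
4 [ 0.07 -0.32 -0.23]; 8 [ 0.11 -0.65 -0.45]; 16 [ 0.19 -1.3  -0.92];
```

Call:
{"fn": "send_rows", "kwargs": {
  "motion": "0.1 -0.5 -0.3 0 0 0 1;0.1 -0.5 -0.3 -0.5 0 0 1"
}}

```text
t: 13.05
eef_pos: [0.4825, -0.1296, 0.2193]
tool_rot: [-0.009, -0.084, 0.996, 0.005]
contact_force: [-8.0, 7.7, 13.7]
gripper_width: 0.265
```

```bash
python3 l.py
```

```text
t 13.05 dx -0.3mm rad 190.2 PHI-phi0 0.2486 arc 47.2 mm Ftan 14.88 Frad 6.49 Fx -8.0 g 0.265 z [-0.019  0.009 -1.   ]
4 [ 0.06 -0.31 -0.24]; 8 [ 0.1  -0.63 -0.48]; 16 [ 0.18 -1.26 -0.97]; 
t 13.15 dx -0.3mm rad 190.3 PHI-phi0 0.2530 arc 48.1 mm Ftan 4.98 Frad 2.06 Fx -3.4 g 0.267 z [-0.019  0.007 -1.   ]
4 [ 0.07 -0.31 -0.25]; 8 [ 0.11 -0.63 -0.49]; 16 [ 0.18 -1.25 -0.98];
```

Call:
{"fn": "send_rows", "kwargs": {
  "motion": "0.1 -0.5 -0.3 0 0 0 1"
}}

```text
t: 13.23
eef_pos: [0.4829, -0.1334, 0.2166]
tool_rot: [-0.01, -0.084, 0.996, 0.006]
contact_force: [-7.9, 9.8, 14.6]
gripper_width: 0.26
```

```bash
python3 l.py
```

```text
t 13.23 dx -0.3mm rad 190.2 PHI-phi0 0.2731 arc 51.9 mm Ftan 17.20 Frad 5.61 Fx -7.9 g 0.260 z [-0.021  0.01  -1.   ]
4 [ 0.07 -0.31 -0.25]; 8 [ 0.1  -0.62 -0.5 ]; 16 [ 0.18 -1.24 -1.  ]; 
t 13.33 dx -0.3mm rad 190.2 PHI-phi0 0.2793 arc 53.1 mm Ftan 6.46 Frad 1.05 Fx -3.2 g 0.263 z [-0.02  0.01 -1.  ]
4 [ 0.07 -0.3  -0.26]; 8 [ 0.11 -0.61 -0.5 ]; 16 [ 0.18 -1.23 -1.01];
```

Call:
{"fn": "send_rows", "kwargs": {
  "motion": "0.1 -0.5 -0.3 0 0 0 1"
}}

```text
t: 13.42
eef_pos: [0.4834, -0.1371, 0.2137]
tool_rot: [-0.01, -0.084, 0.996, 0.007]
contact_force: [-8.8, 10.4, 18.1]
gripper_width: 0.261
```

```bash
python3 l.py
```

```text
t 13.42 dx -0.3mm rad 190.1 PHI-phi0 0.2982 arc 56.7 mm Ftan 20.01 Frad 7.57 Fx -8.8 g 0.261 z [-0.022  0.013 -1.   ]
4 [ 0.07 -0.3  -0.26]; 8 [ 0.1  -0.61 -0.51]; 16 [ 0.18 -1.21 -1.03]; 
t 13.52 dx -0.3mm rad 190.2 PHI-phi0 0.3045 arc 57.8 mm Ftan 6.79 Frad 0.41 Fx -4.0 g 0.264 z [-0.022  0.012 -1.   ]
4 [ 0.07 -0.3  -0.26]; 8 [ 0.11 -0.6  -0.52]; 16 [ 0.18 -1.2  -1.04];
```

Call:
{"fn": "send_rows", "kwargs": {
  "motion": "0.1 -0.5 -0.3 0 0 0 1"
}}

```text
t: 13.6
eef_pos: [0.4838, -0.1408, 0.2109]
tool_rot: [-0.011, -0.084, 0.996, 0.009]
contact_force: [-9.0, 9.8, 17.5]
gripper_width: 0.259
```

```bash
python3 l.py
```

```text
t 13.60 dx -0.3mm rad 190.1 PHI-phi0 0.3225 arc 61.3 mm Ftan 19.35 Frad 6.91 Fx -9.0 g 0.259 z [-0.024  0.016 -1.   ]
4 [ 0.07 -0.3  -0.26]; 8 [ 0.1  -0.6  -0.52]; 16 [ 0.17 -1.19 -1.06]; 
t 13.70 dx -0.4mm rad 190.2 PHI-phi0 0.3279 arc 62.3 mm Ftan 7.45 Frad -0.31 Fx -5.0 g 0.268 z [-0.024  0.015 -1.   ]
4 [ 0.07 -0.29 -0.27]; 8 [ 0.11 -0.59 -0.53]; 16 [ 0.18 -1.18 -1.07];
```

```bash
cat > l.py <<'E'
from h import *
import io,contextlib
for i in range(5):
    b=io.StringIO()
    with contextlib.redirect_stdout(b): lev()
    L=b.getvalue().split("\n"); print(L[0])
    if i<4: read_camera('side')
print(L[1])
E
python3 l.py
```

```text
t 13.70 dx -0.4mm rad 190.2 PHI-phi0 0.3279 arc 62.3 mm Ftan 7.45 Frad -0.31 Fx -5.0 g 0.268 z [-0.024  0.015 -1.   ]
t 13.75 dx -0.4mm rad 190.2 PHI-phi0 0.3288 arc 62.5 mm Ftan 7.98 Frad 0.61 Fx -3.8 g 0.265 z [-0.023  0.015 -1.   ]
t 13.80 dx -0.4mm rad 190.2 PHI-phi0 0.3292 arc 62.5 mm Ftan 7.61 Frad 0.71 Fx -3.3 g 0.269 z [-0.023  0.015 -1.   ]
t 13.85 dx -0.4mm rad 190.2 PHI-phi0 0.3296 arc 62.6 mm Ftan 8.46 Frad 1.04 Fx -4.2 g 0.265 z [-0.023  0.014 -1.   ]
t 13.90 dx -0.4mm rad 190.2 PHI-phi0 0.3297 arc 62.6 mm Ftan 7.74 Frad 0.21 Fx -4.2 g 0.265 z [-0.023  0.014 -1.   ]
4 [ 0.07 -0.29 -0.27]; 8 [ 0.11 -0.59 -0.53]; 16 [ 0.18 -1.18 -1.07];
```

Call:
{"fn": "send_rows", "kwargs": {
  "motion": "0.1 -0.4 -0.3 0 0 0 1"
}}

```text
t: 13.98
eef_pos: [0.4842, -0.1442, 0.208]
tool_rot: [-0.012, -0.084, 0.996, 0.01]
contact_force: [-9.0, 6.2, 16.7]
gripper_width: 0.26
```

```bash
python3 l.py
```

```text
t 13.98 dx -0.3mm rad 190.0 PHI-phi0 0.3460 arc 65.7 mm Ftan 16.23 Frad 8.22 Fx -9.0 g 0.260 z [-0.025  0.017 -1.   ]
t 14.03 dx -0.4mm rad 190.1 PHI-phi0 0.3510 arc 66.7 mm Ftan 8.06 Frad 1.51 Fx -4.8 g 0.263 z [-0.025  0.017 -1.   ]
t 14.08 dx -0.4mm rad 190.2 PHI-phi0 0.3523 arc 66.9 mm Ftan 5.69 Frad 1.43 Fx -4.7 g 0.264 z [-0.025  0.016 -1.   ]
t 14.13 dx -0.4mm rad 190.2 PHI-phi0 0.3528 arc 67.0 mm Ftan 7.92 Frad 3.45 Fx -4.2 g 0.263 z [-0.025  0.016 -1.   ]
t 14.18 dx -0.4mm rad 190.1 PHI-phi0 0.3527 arc 67.0 mm Ftan 7.94 Frad 3.28 Fx -5.0 g 0.258 z [-0.025  0.016 -1.   ]
4 [ 0.07 -0.29 -0.27]; 8 [ 0.11 -0.58 -0.54]; 16 [ 0.18 -1.16 -1.09];
```

Call:
{"fn": "send_rows", "kwargs": {
  "motion": "0.1 -0.4 -0.3 0 0 0 1"
}}

```text
t: 14.27
eef_pos: [0.4846, -0.1478, 0.205]
tool_rot: [-0.012, -0.084, 0.996, 0.01]
contact_force: [-5.2, 5.7, 8.5]
gripper_width: 0.262
```

```bash
python3 l.py
```

```text
t 14.27 dx -0.4mm rad 190.1 PHI-phi0 0.3709 arc 70.5 mm Ftan 10.34 Frad 2.28 Fx -5.2 g 0.262 z [-0.026  0.019 -0.999]
t 14.32 dx -0.4mm rad 190.2 PHI-phi0 0.3766 arc 71.6 mm Ftan 6.10 Frad 0.03 Fx -3.3 g 0.266 z [-0.026  0.018 -0.999]
t 14.37 dx -0.4mm rad 190.2 PHI-phi0 0.3771 arc 71.7 mm Ftan 7.75 Frad 1.54 Fx -5.5 g 0.262 z [-0.026  0.018 -1.   ]
t 14.42 dx -0.4mm rad 190.1 PHI-phi0 0.3757 arc 71.4 mm Ftan 10.11 Frad 3.18 Fx -4.6 g 0.265 z [-0.026  0.018 -0.999]
t 14.47 dx -0.4mm rad 190.1 PHI-phi0 0.3747 arc 71.2 mm Ftan 10.43 Frad 2.70 Fx -5.6 g 0.263 z [-0.026  0.018 -0.999]
4 [ 0.07 -0.28 -0.28]; 8 [ 0.11 -0.57 -0.55]; 16 [ 0.17 -1.13 -1.12];
```

Call:
{"fn": "send_rows", "kwargs": {
  "motion": "0.1 -0.4 -0.3 0 0 0 1"
}}

```text
t: 14.55
eef_pos: [0.485, -0.151, 0.2021]
tool_rot: [-0.013, -0.084, 0.996, 0.011]
contact_force: [-4.3, 4.6, 6.2]
gripper_width: 0.26
```

```bash
python3 l.py
```

```text
t 14.55 dx -0.4mm rad 190.2 PHI-phi0 0.3937 arc 74.8 mm Ftan 7.88 Frad 1.13 Fx -4.3 g 0.260 z [-0.028  0.02  -0.999]
t 14.60 dx -0.4mm rad 190.1 PHI-phi0 0.3989 arc 75.8 mm Ftan 7.70 Frad 1.77 Fx -4.5 g 0.264 z [-0.028  0.02  -0.999]
t 14.65 dx -0.4mm rad 190.1 PHI-phi0 0.3984 arc 75.7 mm Ftan 7.86 Frad 0.83 Fx -4.8 g 0.266 z [-0.028  0.02  -0.999]
t 14.70 dx -0.4mm rad 190.1 PHI-phi0 0.3980 arc 75.6 mm Ftan 7.25 Frad 1.68 Fx -5.2 g 0.262 z [-0.028  0.02  -0.999]
t 14.75 dx -0.4mm rad 190.1 PHI-phi0 0.3978 arc 75.6 mm Ftan 7.24 Frad 1.32 Fx -4.3 g 0.265 z [-0.028  0.02  -0.999]
4 [ 0.07 -0.28 -0.28]; 8 [ 0.11 -0.56 -0.56]; 16 [ 0.17 -1.11 -1.14];
```

Call:
{"fn": "send_rows", "kwargs": {
  "motion": "0.1 -0.4 -0.4 -0.3 0.5 0 1"
}}

```text
t: 14.83
eef_pos: [0.4852, -0.1547, 0.1985]
tool_rot: [-0.018, -0.083, 0.996, 0.01]
contact_force: [-9.4, 4.6, 18.0]
gripper_width: 0.265
```

```bash
python3 l.py
```

```text
t 14.83 dx -0.6mm rad 190.1 PHI-phi0 0.4206 arc 79.9 mm Ftan 16.63 Frad 8.95 Fx -9.4 g 0.265 z [-0.038  0.017 -0.999]
t 14.88 dx -0.7mm rad 190.1 PHI-phi0 0.4266 arc 81.1 mm Ftan 4.60 Frad 2.37 Fx -5.0 g 0.264 z [-0.039  0.015 -0.999]
t 14.93 dx -0.6mm rad 190.2 PHI-phi0 0.4280 arc 81.3 mm Ftan 3.38 Frad 1.51 Fx -3.2 g 0.262 z [-0.038  0.015 -0.999]
t 14.98 dx -0.6mm rad 190.2 PHI-phi0 0.4287 arc 81.4 mm Ftan 3.41 Frad 0.94 Fx -4.3 g 0.265 z [-0.038  0.015 -0.999]
t 15.03 dx -0.6mm rad 190.2 PHI-phi0 0.4291 arc 81.5 mm Ftan 4.02 Frad 1.19 Fx -5.1 g 0.260 z [-0.038  0.015 -0.999]
4 [ 0.09 -0.26 -0.3 ]; 8 [ 0.13 -0.53 -0.59]; 16 [ 0.19 -1.06 -1.18];
```

Call:
{"fn": "send_rows", "kwargs": {
  "motion": "0.1 -0.4 -0.4 -0.3 0.5 0 1"
}}

```text
t: 15.12
eef_pos: [0.4855, -0.159, 0.1944]
tool_rot: [-0.023, -0.082, 0.996, 0.008]
contact_force: [-9.6, 6.8, 17.9]
gripper_width: 0.262
```

```bash
python3 l.py
```

```text
t 15.12 dx -0.8mm rad 190.2 PHI-phi0 0.4523 arc 85.9 mm Ftan 18.30 Frad 6.77 Fx -9.6 g 0.262 z [-0.048  0.012 -0.999]
t 15.17 dx -0.9mm rad 190.3 PHI-phi0 0.4579 arc 87.0 mm Ftan 6.60 Frad 3.08 Fx -7.4 g 0.257 z [-0.049  0.011 -0.999]
t 15.22 dx -0.9mm rad 190.2 PHI-phi0 0.4584 arc 87.1 mm Ftan 7.37 Frad 3.49 Fx -6.1 g 0.263 z [-0.048  0.01  -0.999]
t 15.27 dx -0.8mm rad 190.3 PHI-phi0 0.4583 arc 87.1 mm Ftan 7.44 Frad 4.03 Fx -5.1 g 0.260 z [-0.048  0.01  -0.999]
t 15.32 dx -0.8mm rad 190.2 PHI-phi0 0.4582 arc 87.1 mm Ftan 7.67 Frad 2.58 Fx -5.7 g 0.264 z [-0.048  0.01  -0.999]
4 [ 0.11 -0.24 -0.31]; 8 [ 0.15 -0.51 -0.61]; 16 [ 0.21 -1.02 -1.22];
```

Call:
{"fn": "send_rows", "kwargs": {
  "motion": "0.1 -0.4 -0.4 -0.3 0.5 0 1"
}}

```text
t: 15.4
eef_pos: [0.4857, -0.1626, 0.1906]
tool_rot: [-0.029, -0.082, 0.996, 0.006]
contact_force: [-10.8, 7.4, 18.6]
gripper_width: 0.263
```

```bash
python3 l.py
```

```text
t 15.40 dx -1.0mm rad 190.2 PHI-phi0 0.4795 arc 91.1 mm Ftan 19.58 Frad 6.17 Fx -10.8 g 0.263 z [-0.058  0.008 -0.998]
t 15.45 dx -1.1mm rad 190.3 PHI-phi0 0.4851 arc 92.2 mm Ftan 7.05 Frad 2.99 Fx -6.7 g 0.259 z [-0.059  0.007 -0.998]
t 15.50 dx -1.1mm rad 190.3 PHI-phi0 0.4862 arc 92.4 mm Ftan 8.01 Frad 2.94 Fx -7.2 g 0.262 z [-0.059  0.006 -0.998]
t 15.55 dx -1.1mm rad 190.3 PHI-phi0 0.4863 arc 92.4 mm Ftan 8.44 Frad 1.98 Fx -5.5 g 0.263 z [-0.058  0.006 -0.998]
t 15.60 dx -1.1mm rad 190.3 PHI-phi0 0.4864 arc 92.4 mm Ftan 8.24 Frad 2.81 Fx -5.7 g 0.264 z [-0.058  0.006 -0.998]
4 [ 0.14 -0.23 -0.32]; 8 [ 0.17 -0.49 -0.62]; 16 [ 0.23 -0.98 -1.25];
```

Call:
{"fn": "send_rows", "kwargs": {
  "motion": "0.1 -0.4 -0.4 -0.3 0.3 0 1"
}}

```text
t: 15.68
eef_pos: [0.4861, -0.166, 0.1867]
tool_rot: [-0.032, -0.082, 0.996, 0.005]
contact_force: [-10.1, 7.6, 19.0]
gripper_width: 0.262
```

```bash
python3 l.py
```

```text
t 15.68 dx -1.0mm rad 190.2 PHI-phi0 0.5067 arc 96.3 mm Ftan 20.10 Frad 5.89 Fx -10.1 g 0.262 z [-0.065  0.004 -0.998]
t 15.73 dx -1.1mm rad 190.2 PHI-phi0 0.5129 arc 97.5 mm Ftan 7.19 Frad 0.43 Fx -4.5 g 0.259 z [-0.066  0.003 -0.998]
t 15.78 dx -1.1mm rad 190.2 PHI-phi0 0.5135 arc 97.6 mm Ftan 9.08 Frad 1.84 Fx -4.8 g 0.263 z [-0.065  0.003 -0.998]
t 15.83 dx -1.1mm rad 190.2 PHI-phi0 0.5134 arc 97.5 mm Ftan 8.55 Frad 1.06 Fx -5.4 g 0.265 z [-0.065  0.003 -0.998]
t 15.88 dx -1.1mm rad 190.2 PHI-phi0 0.5133 arc 97.5 mm Ftan 8.35 Frad 0.49 Fx -5.7 g 0.262 z [-0.065  0.003 -0.998]
4 [ 0.14 -0.23 -0.32]; 8 [ 0.17 -0.47 -0.63]; 16 [ 0.22 -0.95 -1.27];
```

Call:
{"fn": "send_rows", "kwargs": {
  "motion": "0.1 -0.2 -0.2 0 -0.5 0 1"
}}

```text
t: 15.97
eef_pos: [0.4865, -0.1679, 0.1844]
tool_rot: [-0.029, -0.081, 0.996, 0.005]
contact_force: [-9.0, 6.6, 18.7]
gripper_width: 0.265
```

```bash
python3 l.py
```

```text
t 15.97 dx -0.9mm rad 190.1 PHI-phi0 0.5227 arc 99.3 mm Ftan 19.20 Frad 6.20 Fx -9.0 g 0.265 z [-0.058  0.005 -0.998]
t 16.02 dx -0.9mm rad 190.2 PHI-phi0 0.5235 arc 99.5 mm Ftan 13.41 Frad 3.58 Fx -6.3 g 0.265 z [-0.057  0.005 -0.998]
t 16.07 dx -0.9mm rad 190.2 PHI-phi0 0.5229 arc 99.4 mm Ftan 11.61 Frad 3.20 Fx -6.8 g 0.261 z [-0.057  0.005 -0.998]
t 16.12 dx -0.9mm rad 190.2 PHI-phi0 0.5229 arc 99.4 mm Ftan 12.51 Frad 3.41 Fx -7.6 g 0.264 z [-0.058  0.005 -0.998]
t 16.17 dx -0.9mm rad 190.2 PHI-phi0 0.5228 arc 99.3 mm Ftan 12.10 Frad 3.10 Fx -6.9 g 0.264 z [-0.058  0.005 -0.998]
4 [ 0.12 -0.23 -0.32]; 8 [ 0.15 -0.47 -0.64]; 16 [ 0.2  -0.94 -1.28];
```

Call:
{"fn": "send_rows", "kwargs": {
  "motion": "0.1 -0.2 -0.2 0 -0.5 0 1"
}}

```text
t: 16.25
eef_pos: [0.4868, -0.1687, 0.1833]
tool_rot: [-0.025, -0.081, 0.996, 0.006]
contact_force: [-10.0, 6.3, 17.8]
gripper_width: 0.263
```

```bash
python3 l.py
```

```text
t 16.25 dx -0.7mm rad 190.1 PHI-phi0 0.5300 arc 100.7 mm Ftan 18.50 Frad 5.60 Fx -10.0 g 0.263 z [-0.051  0.007 -0.999]
t 16.30 dx -0.7mm rad 190.1 PHI-phi0 0.5316 arc 101.0 mm Ftan 14.03 Frad 3.51 Fx -6.4 g 0.264 z [-0.05   0.008 -0.999]
t 16.35 dx -0.7mm rad 190.1 PHI-phi0 0.5320 arc 101.1 mm Ftan 12.89 Frad 2.47 Fx -6.9 g 0.264 z [-0.05   0.007 -0.999]
t 16.40 dx -0.7mm rad 190.2 PHI-phi0 0.5324 arc 101.2 mm Ftan 12.87 Frad 3.47 Fx -7.5 g 0.263 z [-0.05   0.007 -0.999]
t 16.45 dx -0.7mm rad 190.1 PHI-phi0 0.5325 arc 101.2 mm Ftan 12.12 Frad 3.78 Fx -5.7 g 0.262 z [-0.05   0.007 -0.999]
4 [ 0.1  -0.23 -0.32]; 8 [ 0.13 -0.47 -0.64]; 16 [ 0.19 -0.94 -1.29];
```

Call:
{"fn": "send_rows", "kwargs": {
  "motion": "0.1 -0.2 -0.2 0 -0.5 0 1"
}}

```text
t: 16.53
eef_pos: [0.4871, -0.1699, 0.1818]
tool_rot: [-0.021, -0.081, 0.996, 0.006]
contact_force: [-9.3, 4.8, 14.3]
gripper_width: 0.264
```

```bash
python3 l.py
```

```text
t 16.53 dx -0.5mm rad 190.1 PHI-phi0 0.5402 arc 102.6 mm Ftan 14.75 Frad 4.44 Fx -9.3 g 0.264 z [-0.044  0.009 -0.999]
t 16.58 dx -0.6mm rad 190.1 PHI-phi0 0.5434 arc 103.3 mm Ftan 7.10 Frad 1.16 Fx -4.9 g 0.262 z [-0.042  0.009 -0.999]
t 16.63 dx -0.6mm rad 190.2 PHI-phi0 0.5448 arc 103.5 mm Ftan 6.31 Frad 0.25 Fx -4.4 g 0.264 z [-0.043  0.009 -0.999]
t 16.68 dx -0.6mm rad 190.1 PHI-phi0 0.5455 arc 103.6 mm Ftan 7.33 Frad 0.87 Fx -4.8 g 0.264 z [-0.043  0.008 -0.999]
t 16.73 dx -0.6mm rad 190.2 PHI-phi0 0.5454 arc 103.6 mm Ftan 7.05 Frad 1.30 Fx -5.7 g 0.264 z [-0.043  0.008 -0.999]
4 [ 0.08 -0.23 -0.33]; 8 [ 0.11 -0.46 -0.65]; 16 [ 0.17 -0.92 -1.3 ];
```

Call:
{"fn": "send_rows", "kwargs": {
  "motion": "0 -0.2 -0.2 0 -0.5 0 1"
}}

```text
t: 16.82
eef_pos: [0.4875, -0.1716, 0.1798]
tool_rot: [-0.017, -0.081, 0.997, 0.006]
contact_force: [-3.5, 6.9, 14.4]
gripper_width: 0.264
```

```bash
python3 l.py
```

```text
t 16.82 dx -0.4mm rad 190.1 PHI-phi0 0.5542 arc 105.3 mm Ftan 15.83 Frad 3.24 Fx -3.5 g 0.264 z [-0.034  0.01  -0.999]
t 16.87 dx -0.4mm rad 190.1 PHI-phi0 0.5551 arc 105.5 mm Ftan 11.47 Frad 2.28 Fx -3.2 g 0.260 z [-0.033  0.01  -0.999]
t 16.92 dx -0.4mm rad 190.2 PHI-phi0 0.5547 arc 105.4 mm Ftan 10.67 Frad 1.69 Fx -2.9 g 0.269 z [-0.033  0.01  -0.999]
t 16.97 dx -0.4mm rad 190.1 PHI-phi0 0.5548 arc 105.4 mm Ftan 10.71 Frad 1.26 Fx -3.4 g 0.264 z [-0.034  0.01  -0.999]
t 17.02 dx -0.3mm rad 190.1 PHI-phi0 0.5547 arc 105.4 mm Ftan 9.74 Frad 1.60 Fx -2.5 g 0.265 z [-0.034  0.01  -0.999]
4 [ 0.06 -0.23 -0.32]; 8 [ 0.09 -0.46 -0.65]; 16 [ 0.15 -0.91 -1.31];
```

Call:
{"fn": "send_rows", "kwargs": {
  "motion": "0 -0.2 -0.2 0 -0.5 0 1"
}}

```text
t: 17.1
eef_pos: [0.4878, -0.1725, 0.1786]
tool_rot: [-0.012, -0.081, 0.997, 0.007]
contact_force: [-5.3, 6.5, 13.4]
gripper_width: 0.264
```

```bash
python3 l.py
```

```text
t 17.10 dx -0.1mm rad 190.1 PHI-phi0 0.5622 arc 106.8 mm Ftan 14.93 Frad 2.63 Fx -5.3 g 0.264 z [-0.025  0.012 -1.   ]
t 17.15 dx -0.2mm rad 190.1 PHI-phi0 0.5639 arc 107.1 mm Ftan 8.97 Frad 0.87 Fx -3.6 g 0.264 z [-0.024  0.012 -1.   ]
t 17.20 dx -0.2mm rad 190.2 PHI-phi0 0.5642 arc 107.2 mm Ftan 9.06 Frad 1.50 Fx -2.6 g 0.263 z [-0.024  0.012 -1.   ]
t 17.25 dx -0.2mm rad 190.1 PHI-phi0 0.5645 arc 107.3 mm Ftan 8.75 Frad 1.72 Fx -2.8 g 0.262 z [-0.024  0.011 -1.   ]
t 17.30 dx -0.2mm rad 190.1 PHI-phi0 0.5648 arc 107.3 mm Ftan 7.98 Frad 0.77 Fx -2.7 g 0.267 z [-0.024  0.011 -1.   ]
4 [ 0.05 -0.23 -0.33]; 8 [ 0.07 -0.46 -0.65]; 16 [ 0.13 -0.9  -1.32];
```

Call:
{"fn": "send_rows", "kwargs": {
  "motion": "0 -0.2 -0.3 0 -0.3 0 1"
}}

```text
t: 17.38
eef_pos: [0.4882, -0.1742, 0.1762]
tool_rot: [-0.009, -0.08, 0.997, 0.007]
contact_force: [-4.2, 3.4, 13.0]
gripper_width: 0.266
```

```bash
python3 l.py|sed -n '1p;5,6p'
```

```text
t 17.38 dx 0.0mm rad 190.1 PHI-phi0 0.5778 arc 109.8 mm Ftan 12.70 Frad 4.68 Fx -4.2 g 0.266 z [-0.019  0.012 -1.   ]
t 17.58 dx -0.0mm rad 190.2 PHI-phi0 0.5827 arc 110.7 mm Ftan 3.50 Frad 1.94 Fx -0.7 g 0.262 z [-0.018  0.012 -1.   ]
4 [ 0.03 -0.22 -0.33]; 8 [ 0.06 -0.45 -0.66]; 16 [ 0.11 -0.88 -1.33];
```

Call:
{"fn": "send_rows", "kwargs": {
  "motion": "0 -0.2 -0.3 0 -0.3 0 1"
}}

```text
t: 17.67
eef_pos: [0.4886, -0.1764, 0.1732]
tool_rot: [-0.006, -0.08, 0.997, 0.007]
contact_force: [-4.2, 5.5, 14.4]
gripper_width: 0.261
```

```bash
python3 l.py|sed -n '1p;5,6p'
```

```text
t 17.67 dx 0.1mm rad 190.1 PHI-phi0 0.5971 arc 113.4 mm Ftan 15.22 Frad 3.58 Fx -4.2 g 0.261 z [-0.013  0.012 -1.   ]
t 17.87 dx 0.1mm rad 190.2 PHI-phi0 0.6007 arc 114.1 mm Ftan 5.83 Frad 1.09 Fx -1.4 g 0.260 z [-0.012  0.012 -1.   ]
4 [ 0.02 -0.22 -0.34]; 8 [ 0.04 -0.44 -0.67]; 16 [ 0.09 -0.86 -1.35];
```

Call:
{"fn": "send_rows", "kwargs": {
  "motion": "0 -0.2 -0.3 0 -0.3 0 1"
}}

```text
t: 17.95
eef_pos: [0.4889, -0.1783, 0.1705]
tool_rot: [-0.003, -0.08, 0.997, 0.007]
contact_force: [-6.7, 4.9, 16.8]
gripper_width: 0.264
```

```bash
python3 l.py|sed -n '1p;5,6p'
```

```text
t 17.95 dx 0.3mm rad 190.1 PHI-phi0 0.6145 arc 116.8 mm Ftan 17.04 Frad 4.98 Fx -6.7 g 0.264 z [-0.007  0.013 -1.   ]
t 18.15 dx 0.3mm rad 190.2 PHI-phi0 0.6174 arc 117.3 mm Ftan 6.87 Frad 1.62 Fx -1.4 g 0.260 z [-0.006  0.012 -1.   ]
4 [-0.   -0.21 -0.34]; 8 [ 0.03 -0.43 -0.68]; 16 [ 0.08 -0.83 -1.36];
```

Call:
{"fn": "send_rows", "kwargs": {
  "motion": "0 -0.2 -0.3 0 -0.3 0 1"
}}

```text
t: 18.23
eef_pos: [0.4893, -0.18, 0.1681]
tool_rot: [0.0, -0.08, 0.997, 0.007]
contact_force: [-6.1, 5.7, 18.1]
gripper_width: 0.264
```

```bash
python3 l.py|sed -n '1p;5,6p'
```

```text
t 18.23 dx 0.4mm rad 190.2 PHI-phi0 0.6305 arc 119.8 mm Ftan 18.62 Frad 4.80 Fx -6.1 g 0.264 z [-0.001  0.013 -1.   ]
t 18.43 dx 0.4mm rad 190.2 PHI-phi0 0.6331 arc 120.3 mm Ftan 8.98 Frad 2.20 Fx -2.5 g 0.265 z [-0.001  0.013 -1.   ]
4 [-0.02 -0.21 -0.34]; 8 [ 0.01 -0.42 -0.68]; 16 [ 0.06 -0.82 -1.38];
```

Call:
{"fn": "send_rows", "kwargs": {
  "motion": "0 -0.2 -0.3 0 0 0 1"
}}

```text
t: 18.52
eef_pos: [0.4895, -0.1815, 0.1657]
tool_rot: [0.0, -0.08, 0.997, 0.007]
contact_force: [-7.1, 6.0, 18.4]
gripper_width: 0.262
```

```bash
python3 l.py|sed -n '1p;5,6p'
```

```text
t 18.52 dx 0.5mm rad 190.1 PHI-phi0 0.6453 arc 122.6 mm Ftan 19.12 Frad 4.35 Fx -7.1 g 0.262 z [-0.     0.014 -1.   ]
t 18.72 dx 0.4mm rad 190.2 PHI-phi0 0.6491 arc 123.3 mm Ftan 9.07 Frad 1.44 Fx -3.1 g 0.261 z [-0.     0.014 -1.   ]
4 [-0.02 -0.2  -0.35]; 8 [ 0.01 -0.4  -0.69]; 16 [ 0.05 -0.79 -1.39];
```

Call:
{"fn": "send_rows", "kwargs": {
  "motion": "0 -0.2 -0.3 0 0 0 1"
}}

```text
t: 18.8
eef_pos: [0.4897, -0.1831, 0.1631]
tool_rot: [0.001, -0.08, 0.997, 0.008]
contact_force: [-7.3, 6.4, 19.5]
gripper_width: 0.264
```

```bash
python3 l.py|sed -n '1p;5,6p'
```

```text
t 18.80 dx 0.5mm rad 190.1 PHI-phi0 0.6612 arc 125.6 mm Ftan 20.32 Frad 4.25 Fx -7.3 g 0.264 z [-0.     0.015 -1.   ]
t 19.00 dx 0.4mm rad 190.1 PHI-phi0 0.6646 arc 126.3 mm Ftan 9.77 Frad 0.91 Fx -3.7 g 0.261 z [-0.     0.015 -1.   ]
4 [-0.02 -0.2  -0.35]; 8 [ 0.01 -0.4  -0.7 ]; 16 [ 0.05 -0.78 -1.4 ];
```

Call:
{"fn": "send_rows", "kwargs": {
  "motion": "0 -0.2 -0.3 0 0 0 1"
}}

```text
t: 19.08
eef_pos: [0.4899, -0.1846, 0.1607]
tool_rot: [0.001, -0.08, 0.997, 0.008]
contact_force: [-7.8, 6.5, 19.5]
gripper_width: 0.261
```

```bash
python3 l.py|sed -n '1p;5,6p'
```

```text
t 19.08 dx 0.5mm rad 190.1 PHI-phi0 0.6764 arc 128.5 mm Ftan 20.52 Frad 3.86 Fx -7.8 g 0.261 z [-0.     0.016 -1.   ]
t 19.28 dx 0.4mm rad 190.1 PHI-phi0 0.6802 arc 129.2 mm Ftan 9.12 Frad 1.07 Fx -2.9 g 0.262 z [ 0.     0.016 -1.   ]
4 [-0.02 -0.19 -0.35]; 8 [ 0.   -0.39 -0.7 ]; 16 [ 0.05 -0.75 -1.41];
```

Call:
{"fn": "send_rows", "kwargs": {
  "motion": "0 -0.2 -0.3 0 0 0 1"
}}

```text
t: 19.37
eef_pos: [0.4901, -0.1861, 0.1581]
tool_rot: [0.001, -0.08, 0.997, 0.009]
contact_force: [-8.2, 6.6, 20.8]
gripper_width: 0.264
```

```bash
python3 l.py|sed -n '1p;5,6p'
```

```text
t 19.37 dx 0.5mm rad 190.1 PHI-phi0 0.6923 arc 131.5 mm Ftan 21.74 Frad 4.02 Fx -8.2 g 0.264 z [ 0.     0.017 -1.   ]
t 19.57 dx 0.4mm rad 190.2 PHI-phi0 0.6950 arc 132.1 mm Ftan 11.59 Frad 1.86 Fx -3.4 g 0.267 z [ 0.     0.017 -1.   ]
4 [-0.02 -0.19 -0.36]; 8 [ 0.   -0.38 -0.71]; 16 [ 0.04 -0.73 -1.42];
```

Call:
{"fn": "send_rows", "kwargs": {
  "motion": "0 -0.2 -0.3 0 0 0 1"
}}

```text
t: 19.65
eef_pos: [0.4903, -0.1875, 0.1557]
tool_rot: [0.001, -0.08, 0.997, 0.009]
contact_force: [-4.7, 5.4, 13.9]
gripper_width: 0.262
```

```bash
python3 l.py|sed -n '1p;5,6p'
```

```text
t 19.65 dx 0.5mm rad 190.1 PHI-phi0 0.7067 arc 134.3 mm Ftan 15.06 Frad 1.69 Fx -4.7 g 0.262 z [ 0.     0.018 -1.   ]
t 19.85 dx 0.5mm rad 190.1 PHI-phi0 0.7113 arc 135.1 mm Ftan 7.99 Frad 0.39 Fx -3.1 g 0.266 z [ 0.     0.018 -1.   ]
4 [-0.02 -0.18 -0.36]; 8 [-0.   -0.37 -0.71]; 16 [ 0.04 -0.71 -1.43];
```

Call:
{"fn": "send_rows", "kwargs": {
  "motion": "0 -0.2 -0.3 0 0 0 1"
}}

```text
t: 19.93
eef_pos: [0.4905, -0.1891, 0.1528]
tool_rot: [0.001, -0.08, 0.997, 0.009]
contact_force: [-4.8, 5.7, 16.4]
gripper_width: 0.263
```

```bash
python3 l.py|sed -n '1p;5,6p'
```

```text
t 19.93 dx 0.5mm rad 190.1 PHI-phi0 0.7243 arc 137.6 mm Ftan 17.36 Frad 2.37 Fx -4.8 g 0.263 z [ 0.     0.019 -1.   ]
t 20.13 dx 0.5mm rad 190.1 PHI-phi0 0.7240 arc 137.6 mm Ftan 16.52 Frad 1.94 Fx -6.4 g 0.262 z [ 0.     0.019 -1.   ]
4 [-0.03 -0.19 -0.36]; 8 [-0.01 -0.36 -0.71]; 16 [ 0.03 -0.7  -1.44];
```

Call:
{"fn": "send_rows", "kwargs": {
  "motion": "0 -0.2 -0.3 0 0 0 1"
}}

```text
t: 20.22
eef_pos: [0.4906, -0.1901, 0.1508]
tool_rot: [0.001, -0.08, 0.997, 0.01]
contact_force: [-4.0, 4.0, 13.0]
gripper_width: 0.265
```

```bash
python3 l.py|sed -n '1p;5,6p'
```

```text
t 20.22 dx 0.5mm rad 190.1 PHI-phi0 0.7361 arc 139.9 mm Ftan 13.59 Frad 2.12 Fx -4.0 g 0.265 z [ 0.     0.021 -1.   ]
t 20.42 dx 0.5mm rad 190.1 PHI-phi0 0.7416 arc 140.9 mm Ftan 4.98 Frad -1.31 Fx -1.5 g 0.262 z [ 0.    0.02 -1.  ]
4 [-0.03 -0.17 -0.36]; 8 [-0.01 -0.35 -0.72]; 16 [ 0.03 -0.67 -1.45];
```

Call:
{"fn": "send_rows", "kwargs": {
  "motion": "0 -0.2 -0.3 0 0 0 1"
}}

```text
t: 20.5
eef_pos: [0.4908, -0.1919, 0.1474]
tool_rot: [0.001, -0.08, 0.997, 0.011]
contact_force: [-5.0, 5.7, 11.8]
gripper_width: 0.265
```

```bash
python3 l.py|sed -n '1p;5,6p'
```

```text
t 20.50 dx 0.5mm rad 190.1 PHI-phi0 0.7562 arc 143.7 mm Ftan 13.36 Frad -0.29 Fx -5.0 g 0.265 z [ 0.     0.021 -1.   ]
t 20.70 dx 0.4mm rad 190.1 PHI-phi0 0.7605 arc 144.5 mm Ftan 2.60 Frad -1.91 Fx -0.3 g 0.261 z [ 0.    0.02 -1.  ]
4 [-0.02 -0.17 -0.37]; 8 [-0.   -0.33 -0.73]; 16 [ 0.03 -0.64 -1.47];
```

Call:
{"fn": "send_rows", "kwargs": {
  "motion": "0 -0.2 -0.3 0 0 0 1"
}}

```text
t: 20.78
eef_pos: [0.491, -0.1935, 0.1442]
tool_rot: [0.001, -0.08, 0.997, 0.011]
contact_force: [-4.8, 7.3, 15.4]
gripper_width: 0.258
```

```bash
python3 l.py|sed -n '1p;5,6p'
```

```text
t 20.78 dx 0.5mm rad 190.1 PHI-phi0 0.7752 arc 147.3 mm Ftan 17.30 Frad -0.35 Fx -4.8 g 0.258 z [ 0.     0.022 -1.   ]
t 20.98 dx 0.4mm rad 190.1 PHI-phi0 0.7782 arc 147.9 mm Ftan 6.38 Frad -1.94 Fx -0.2 g 0.263 z [ 0.     0.021 -1.   ]
4 [-0.03 -0.16 -0.37]; 8 [-0.01 -0.32 -0.74]; 16 [ 0.03 -0.61 -1.48];
```

Call:
{"fn": "send_rows", "kwargs": {
  "motion": "0 -0.1 -0.3 0 0 0 1"
}}

```text
t: 21.07
eef_pos: [0.4912, -0.1946, 0.1414]
tool_rot: [0.001, -0.08, 0.997, 0.011]
contact_force: [-5.2, 3.3, 17.8]
gripper_width: 0.266
```

```bash
python3 l.py
```

```text
t 21.07 dx 0.5mm rad 190.0 PHI-phi0 0.7909 arc 150.3 mm Ftan 17.78 Frad 3.90 Fx -5.2 g 0.266 z [ 0.001  0.021 -1.   ]
t 21.12 dx 0.5mm rad 190.1 PHI-phi0 0.7933 arc 150.7 mm Ftan 10.54 Frad 1.04 Fx -2.6 g 0.262 z [ 0.001  0.021 -1.   ]
t 21.17 dx 0.5mm rad 190.1 PHI-phi0 0.7930 arc 150.7 mm Ftan 9.78 Frad 0.53 Fx -2.2 g 0.261 z [ 0.001  0.021 -1.   ]
t 21.22 dx 0.5mm rad 190.1 PHI-phi0 0.7931 arc 150.7 mm Ftan 9.50 Frad 0.14 Fx -2.8 g 0.262 z [ 0.001  0.021 -1.   ]
t 21.27 dx 0.5mm rad 190.1 PHI-phi0 0.7931 arc 150.7 mm Ftan 9.29 Frad 1.02 Fx -2.8 g 0.268 z [ 0.001  0.021 -1.   ]
4 [-0.03 -0.16 -0.37]; 8 [-0.01 -0.31 -0.74]; 16 [ 0.02 -0.59 -1.49];
```

Call:
{"fn": "send_rows", "kwargs": {
  "motion": "0 -0.1 -0.2 0 0 0 1"
}}

```text
t: 21.35
eef_pos: [0.4913, -0.1954, 0.1398]
tool_rot: [0.001, -0.08, 0.997, 0.011]
contact_force: [-5.3, 6.6, 17.0]
gripper_width: 0.262
```

```bash
python3 l.py
python3 - <<'E'
from h import *
im={n:read_camera(n) for n in('side','top')}
cv2.imwrite('pics/sideE.png',cv2.resize(im['side'][150:300,215:345,::-1],None,fx=4,fy=4,interpolation=2))
cv2.imwrite('pics/topE.png',cv2.resize(im['top'][110:310,100:460,::-1],None,fx=2.2,fy=2.2,interpolation=2))
lev()
p=np.load('pose.npy'); a=.349+.80
q=proj('side',T2W(p,[[x,-.055-.19*np.sin(a),.085+.19*np.cos(a)] for x in(-.072,-.096,-.12)])); print((q-[215,150])*4)
E
```

```text
t 21.35 dx 0.5mm rad 190.1 PHI-phi0 0.8005 arc 152.1 mm Ftan 18.44 Frad 0.33 Fx -5.3 g 0.262 z [ 0.001  0.022 -1.   ]
t 21.40 dx 0.5mm rad 190.1 PHI-phi0 0.8016 arc 152.3 mm Ftan 13.99 Frad 0.26 Fx -3.8 g 0.263 z [ 0.001  0.022 -1.   ]
t 21.45 dx 0.5mm rad 190.1 PHI-phi0 0.8014 arc 152.3 mm Ftan 12.21 Frad -0.25 Fx -3.5 g 0.259 z [ 0.001  0.022 -1.   ]
t 21.50 dx 0.5mm rad 190.1 PHI-phi0 0.8014 arc 152.3 mm Ftan 12.43 Frad -0.42 Fx -3.2 g 0.258 z [ 0.001  0.022 -1.   ]
t 21.55 dx 0.5mm rad 190.1 PHI-phi0 0.8013 arc 152.3 mm Ftan 12.08 Frad 0.09 Fx -3.0 g 0.263 z [ 0.001  0.022 -1.   ]
4 [-0.03 -0.16 -0.37]; 8 [-0.02 -0.31 -0.74]; 16 [ 0.02 -0.59 -1.49]; 
t 21.65 dx 0.5mm rad 190.1 PHI-phi0 0.8014 arc 152.3 mm Ftan 12.98 Frad -0.15 Fx -3.8 g 0.262 z [ 0.001  0.022 -1.   ]
4 [-0.03 -0.16 -0.37]; 8 [-0.01 -0.31 -0.74]; 16 [ 0.02 -0.58 -1.49]; 
[[287.67746682 110.78507294]
 [318.66608515 108.36556624]
 [349.57269035 105.95246289]]
```

View pics/sideE.png

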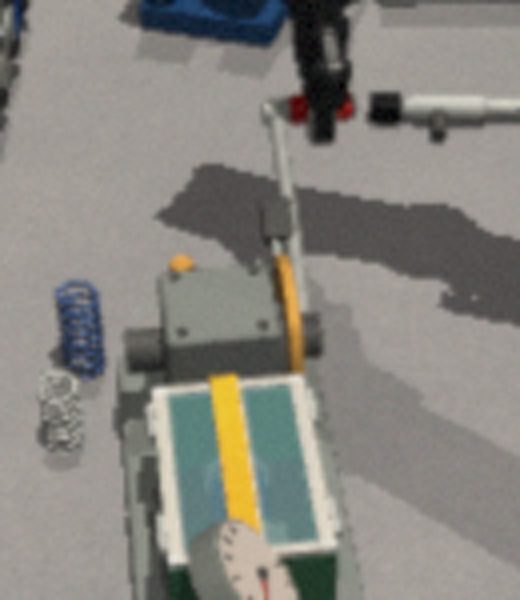

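View pics/topE.png

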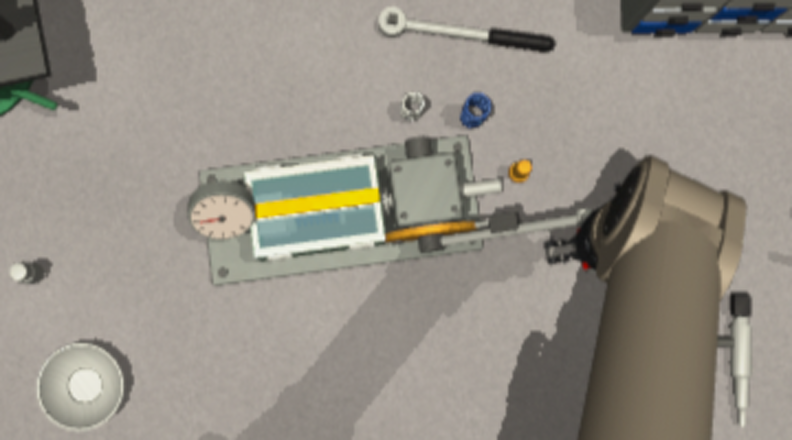

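```bash
python3 -c "
from station import *
print(hand_in()); print(get_obs()['t'])"
```

```text
the job is handed in; nothing more can be done
None
the job is handed in; nothing more can be done
```

I shut the rear leaf and then the front leaf. I then gripped the red handle with 60 N and worked the lever down past four clicks. The job was handed in at about 21.7 s with the lever held there. No verdict was reported.

**Guard:** the last pictures show both leaves flat, with the yellow strip lapping over the rear leaf. The first push at the rear leaf slid over its edge, so I backed off and pushed again from lower down.

**Other things on the bench:** they look unmoved in the last pictures. I judged this by eye and did not measure it.

**Lever:** it was held still at about 0.80 rad (152 mm at the handle) from rest, with about 12 N push. The handle in the last side picture lay within 1 to 2 pixels of the position computed for that angle.

**Clicks:** I counted them from the force drops and the 33 mm spacing.
- **Signal:** the readings were noisy, with two dips per tooth about 6 mm apart.
- **Clicks 1 and 2:** I sampled these only coarsely; they fit about 34–38 and 68–72 mm.
- **Clicks 3 and 4:** these showed more plainly, at about 102–106 and 134–139 mm.
- **Margin:** the middle of the gap after the fourth click is therefore at about 151–155 mm. The lever at 152 mm is about 15 mm short of the fifth click, and inside the limits whichever dip is the true click.

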